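Unclamp a glued jigsaw block and put the pieces away in the tray from mid-stack

TASK

Get the empty sorting tray out from the middle of the stack by lifting off whatever trays lie above it, set it centrally on the cork mat, and put the upper trays squarely back on the bottom tray, keeping the filled trays level and the bottom tray where it is. Flip the toggle clamp's handle back over centre and leave it open, then lift out the glued block it held; finish with that block and every loose chunky wooden piece lying flat on the floor of the empty tray on the mat. Leave the mug, the glue bottle and the tin where they are.

Things in the scene. Friction and masses are not known exactly. Their poses are not given: they have to be found in the camera images.
- tray_bottom: plywood tray 200 x 150 x 34 mm (x, y, z), floor 4, walls 6 mm; upright grip bar amid its floor, 60 mm (x) by 12 (y), top 33 mm above the underside, room for fingers both sides. Origin: centre of underside; z up. The lowest tray of the stack, on the table, with small flat jigsaw pieces fixed to its floor; about 0.5 kg.
- tray_empty: plywood tray 200 x 150 x 34 mm (x, y, z), floor 4, walls 6 mm; upright grip bar amid its floor, 60 mm (x) by 12 (y), top 33 mm above the underside, room for fingers both sides. Origin: centre of underside; z up. The empty one, resting on the bottom tray's rim: each tray adds 34 mm, nothing interlocks; 0.3 kg.
- tray_upper: plywood tray 200 x 150 x 34 mm (x, y, z), floor 4, walls 6 mm; upright grip bar amid its floor, 60 mm (x) by 12 (y), top 33 mm above the underside, room for fingers both sides. Origin: centre of underside; z up. Filled tray resting on the empty one; always there; its small jigsaw pieces are fixed to its floor; about 0.35 kg.
- tray_top: plywood tray 200 x 150 x 34 mm (x, y, z), floor 4, walls 6 mm; upright grip bar amid its floor, 60 mm (x) by 12 (y), top 33 mm above the underside, room for fingers both sides. Origin: centre of underside; z up. Filled like the upper tray and resting on it; absent in some starts; about 0.35 kg. The two may be restacked in either order.
- mat: thin cork mat fixed to the table, 180 x 230 x 3 mm (x, y, z). Origin: centre of its underside. Place for the empty tray, either way round.
- fixture: gluing fixture fixed to the table: board 12 mm thick, x -45 to +135, y +-50 mm. Origin: on its underside below the seat's centre. The glued block sits between two end stops 6 mm high (outer faces x = +-34.5 mm); its y sides are free for fingers. Handle pivot (axis along y) at x = 70, z = 48 mm, between cheeks up to z = 56 (x 55 to 113, y +-20 mm).
- handle (a joint): toggle clamp handle, rad: 0 clamped, black 18 mm sleeve upright but leaning 0.26 rad to the block (fixture -x); grows as it swings through vertical (0.26) and down to fixture +x, 1.7 = open stop. This raises the clamp arm (fork reaching over the block, top 53 mm high) upright at fixture x 80 to 115. Light (under 5 N): push the sleeve from the block's side; past about 0.6 it drops open by its weight.
- knob (a point): centre of the 24 mm ball at the end of the clamp handle, 85 mm from the pivot; swings with the handle. The clamp arm rises behind whatever pushes the handle and would be pushed shut by drawing straight back: let go upwards, or on beyond.
- block: glued wooden block 54 x 30 x 20 mm (x, y, z) held under the clamp's foot in the fixture, its x along the fixture's x. Origin: centre of its underside (12 mm above the table at the start); z up. Grip it across the 30 mm width (y). About 40 g.
- piece1: loose chunky wooden jigsaw piece (one of up to three; identical to the others, may be absent), lying on the table at the start: box 34 x 30 x 16 mm (x, y, z) with a round tab (radius 7) reaching to x = +28 mm. Origin: centre of the box's underside; z up. Grip it across the 30 mm width (y). About 25 g.
- piece2: loose chunky wooden jigsaw piece (one of up to three; identical to the others, may be absent), lying on the table at the start: box 34 x 30 x 16 mm (x, y, z) with a round tab (radius 7) reaching to x = +28 mm. Origin: centre of the box's underside; z up. Grip it across the 30 mm width (y). About 25 g.
- piece3: loose chunky wooden jigsaw piece (one of up to three; identical to the others, may be absent), lying on the table at the start: box 34 x 30 x 16 mm (x, y, z) with a round tab (radius 7) reaching to x = +28 mm. Origin: centre of the box's underside; z up. Grip it across the 30 mm width (y). About 25 g.
- mug: bystander: white mug, 80 mm wide with a side handle, 95 mm high; leave alone. Origin under its centre.
- glue: bystander: white glue bottle, 48 mm wide, 130 mm high; leave alone. Origin under its centre.
- tin: bystander: closed round metal tin, 70 mm wide, 60 mm high; leave alone. Origin under its centre.

How it is judged:
On the way, in this order (a step that is already met when the one before it is completed fails the run):
1. the clamp handle has been flipped open with the glued block still in its seat (value of joint handle above 1.2 rad and horizontal distance between block and fixture below 0.015 m and height (world z) of block below 0.02 m), for 0.2 s.
2. the glued block has been lifted out of the fixture (horizontal distance between block and fixture above 0.06 m), for 0.2 s.
At the end, for the whole second after the job is handed in: Handle over 1.2 rad; empty tray level, within 35 mm of the mat's centre; block and all pieces flat (0.2 rad) on its floor; each upper tray on the bottom one, centred within 15 mm, square within 0.15 rad, level; bottom tray moved under 30 mm; all at rest (value of joint handle above 1.2 rad and x of block in the frame of tray_empty between -0.09 and 0.09 m and y of block in the frame of tray_empty between -0.065 and 0.065 m and z of block in the frame of tray_empty between -0.005 and 0.012 m and angle between each of block, piece1, piece2, piece3's own z axis and vertical below 0.2 rad and linear speed of each of block, piece1, piece2, piece3, tray_upper, tray_top, tray_empty below 0.02 m/s and x of piece1 in the frame of tray_empty between -0.09 and 0.09 m and y of piece1 in the frame of tray_empty between -0.065 and 0.065 m and z of piece1 in the frame of tray_empty between -0.005 and 0.012 m and x of piece2 in the frame of tray_empty between -0.09 and 0.09 m and y of piece2 in the frame of tray_empty between -0.065 and 0.065 m and z of piece2 in the frame of tray_empty between -0.005 and 0.012 m and x of piece3 in the frame of tray_empty between -0.09 and 0.09 m and y of piece3 in the frame of tray_empty between -0.065 and 0.065 m and z of piece3 in the frame of tray_empty between -0.005 and 0.012 m and horizontal distance between each of tray_upper, tray_top and tray_bottom below 0.015 m and angle between the x axis of each of tray_upper, tray_top and the x axis of tray_bottom, either way round below 0.15 rad and z of tray_upper in the frame of tray_bottom between 0.028 and 0.075 m and angle between each of tray_upper, tray_top, tray_empty's own z axis and vertical below 0.06 rad and z of tray_top in the frame of tray_bottom between 0.028 and 0.075 m and horizontal distance between tray_empty and mat below 0.035 m and height (world z) of tray_empty below 0.012 m and distance of tray_bottom from where it was at the start of the episode below 0.03 m); the robot touches nothing.
It fails at once if a bystander (mug, glue bottle or tin) was moved more than 30 mm (distance of any of mug, glue, tin from where it was at the start of the episode above 0.03 m).
It fails at once if a filled tray was tipped more than 0.5 rad (angle between any of tray_bottom, tray_upper, tray_top's own z axis and vertical above 0.5 rad).
Of piece1, piece2, piece3, tray_top only 2 to 4 are there at a start; the rules pass over those that are not, and their reading is None.
At some moment in a run one of piece1, piece2, piece3 may be knocked a few centimetres aside while the robot is not near it.
It also fails if it takes over 210 s, if anything falls off the work surface, if the arm or the gripper's body presses on something with over 40 N, if the wrist force passes 120 N, or if a joint passes its speed limit or range.

ROBOT

A 6-joint arm with a two-finger parallel gripper is mounted at the origin on the work surface. World frame = base frame: x ahead of the robot, y to its left, z up, the work surface at z = 0. Lengths are in m, angles in rad, forces in N, time in s.
With the tool pointing down it reaches from about 0.3 to 1 m from the base axis. Payload 5.1 kg.
Tool frame: the origin (TCP) lies at the very end of the fingers, on their centre line; the grasp point (between the pads) lies 19 mm behind it; z points along the fingers, y is the line along which they close (so a half turn about z gives the same grasp; the last joint's range is limited). The gripper opens to 95 mm and grips with 3 to 60 N. Pads are 20 mm wide; open, the fingers measure 119 mm over their backs; the gripper's body (75 mm by 180 mm) begins 59 mm behind the grasp point.
Start: joints at [1.103, 0.124, 1.65, -0, 1.367, -0.083], TCP at [0.244, 0.602, 0.215] pointing down, gripper open.
Joint ranges: [-2.61, 2.61], [-1.02, 2.33], [0.03, 2.71], [-1.35, 4.49], [0.32, 2.68], [-2.91, 2.91]. Speed limits (rad/s): [2.57, 2.57, 3.14, 3.14, 3.14, 3.14].

INTERFACE

Orientations are given as a unit quaternion [x, y, z, w].
In Python, from cell import ctrl, eyes, job gives the robot as it stands.
- The arm moves only by the tool apply_moves, never from a script. Its argument "rows" is a list of rows, each an object with "dp": the shift along the tool's x, y, z in mm, a list of three; "twist": the turn, a rotation vector about the tool's x, y, z in rad, a list of three; "hand": the opening in per cent of the stroke, from 0 (shut) to 100 (fully open). A call has 1 to 12 rows; each row is the pose to reach, as a shift and turn from the pose commanded when the call began, along the tool's axes at that moment; what a row does not reach only later rows make up. A row lasts 1/10 s, in which the tool goes at most 50 mm and 8.59 degrees, less where a joint would pass 70% of its speed; a pose out of reach is approached as far as the arm can. A call with a gripper value outside its range is refused whole. The fingers move at their own pace and stop on an object; "newtons" is the grip in N (left out, the last holds). Time passes only in rows, so rows that repeat a pose let the fingers close. It gives the time, the measured TCP pose, the force, the opening and the grip force at its end, in the units of the state.
- ctrl.read_state(): the state, without advancing time (a new reading comes with each control period).
- eyes.snapshot(name): name is "scene" or "top" or "wrist"; returns a dict with "pixels" (420x560x3 uint8, red, green, blue), "K" (3x3 intrinsics, pixels), "extrinsics" (4x4, takes a point from world to camera coordinates). Camera axes: x right, y down, z forward; pixel columns grow to the right and rows downward; lengths in m; the calibration is good to about 2 mm. A picture is of the moment at which its call begins. There is no depth.
- job.hand_in(): hands the job in; it is judged then, once.
The state is a dict: "time": time; "joint_positions": joint angles; "joint_velocities": joint speeds; "effort": joint torques, N m; "ee_pos": TCP position; "orientation": TCP orientation; "force": force on the tool from outside, world axes, zero at the start; "ft_torque": the same for the moment, N m; "opening": opening from 0.0 (shut) to 1.0 (fully open); "grip_force": force on a finger pad.
Only numpy, scipy, OpenCV 4.12 (cv2) and the standard library are available. Lean on these libraries where they do the work, as an engineer would, in place of code of your own. Each camera call takes 0.05 s, during which the arm holds its last target. There are 200 camera calls.

## Working session

There is one attempt and no reset: what is moved stays moved. The work goes in short steps, Python scripts to look and compute and a tool call to move; the robot and the scene stay as the last step left them, time stands still between calls to the robot, and variables do not carry over. Pictures are saved under pics/ and viewed, at most 14 in all, crops included, and the job is handed in when it is done.

Besides the shell and the picture viewer there is one more tool, called after "Call:" by a JSON object that holds its "api" and its "payload". apply_moves: Moves the arm, as the interface text tells. Its arguments: {"type":"object","properties":{"rows":{"type":"array"},"newtons":{"type":"number"}},"required":["rows"]}

```bash
mkdir -p pics; ls; python3 - <<'E'
from cell import ctrl,eyes
import cv2,pickle
print(ctrl.read_state())
D={}
for n in("scene","top"):
    s=eyes.snapshot(n);D[n]=s;cv2.imwrite(f"pics/{n}0.png",s["pixels"][:,:,::-1]);print(n,s["K"],s["extrinsics"])
pickle.dump(D,open("d0.pkl","wb"))
E
```

```text
pics
{'time': 0.0, 'joint_positions': array([ 1.10340028e+00,  1.24495353e-01,  1.65165593e+00, -2.23812021e-05,
        1.36747949e+00, -8.25878228e-02]), 'joint_velocities': array([ 0.0006025 , -0.00092663, -0.00117201,  0.00030148, -0.00094318,
        0.00102866]), 'effort': array([-1.33655569e-03, -4.17585862e+01, -3.59936857e+01,  7.74503779e-02,
        4.88650566e-02, -1.80754364e-04]), 'ee_pos': array([0.24373783, 0.60188946, 0.21340403]), 'orientation': array([ 1.91216869e-01,  9.81547284e-01, -9.83745866e-04, -2.66168393e-04]), 'force': array([-1.1289966 , -0.10222305, -0.02860903]), 'ft_torque': array([-2.55258600e-02,  8.77224846e-05,  9.05795596e-03]), 'grip_force': 0.0, 'opening': 1.0003377717815887}
scene [[400.54735672   0.         276.0869684 ]
 [  0.         400.54735672 209.48192113]
 [  0.           0.           1.        ]] [[ 0.35890942  0.93328004 -0.01312964 -0.1670941 ]
 [ 0.73446644 -0.29107671 -0.61305252 -0.34838293]
 [-0.57597141  0.21038705 -0.78993305  1.52888704]
 [ 0.          0.          0.          1.        ]]
top [[400.76715926   0.         279.5108761 ]
 [  0.         400.76715926 204.8117861 ]
 [  0.           0.           1.        ]] [[ 2.70182830e-02 -9.99623468e-01  4.78908952e-03 -6.83411856e-02]
 [-9.78492663e-01 -2.74266490e-02 -2.04450209e-01  5.78487427e-01]
 [ 2.04504576e-01  8.37804645e-04 -9.78865249e-01  1.10487234e+00]
 [ 0.00000000e+00  0.00000000e+00  0.00000000e+00  1.00000000e+00]]
```

View pics/top0.png

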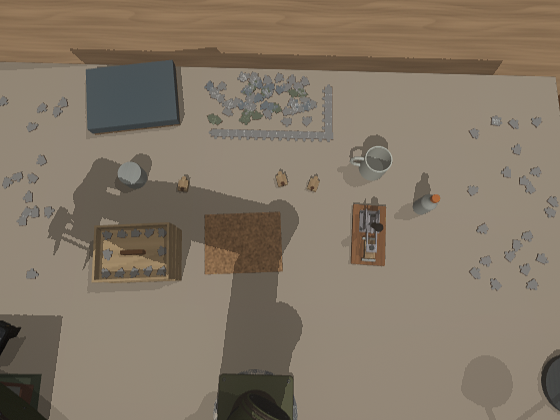

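View pics/scene0.png

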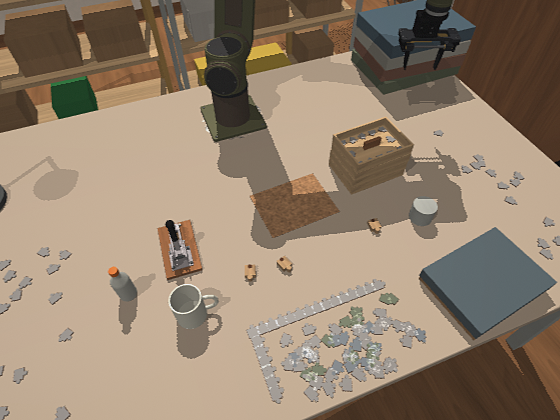

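```bash
cat > h.py <<'E'
import numpy as np,cv2,pickle
from cell import ctrl,eyes
from scipy.spatial.transform import Rotation as Rn
def ray(s,u,v,z):
    E=s["extrinsics"];R=E[:3,:3];c=-R.T@E[:3,3];d=R.T@np.linalg.inv(s["K"])@[u,v,1.]
    return c+d*(z-c[2])/d[2]
def proj(s,p):
    E=s["extrinsics"];q=s["K"]@(E[:3,:3]@np.asarray(p)+E[:3,3]);return q[:2]/q[2]
def tool(p,yaw=None):
    """shift in tool axes (mm) from measured pose to world TCP p; yaw = wanted world dir of tool y (mod pi)"""
    st=ctrl.read_state();R=Rn.from_quat(st["orientation"])
    d=R.inv().apply(np.array(p)-st["ee_pos"])*1e3
    ty=R.apply([0,1,0]);a=np.arctan2(ty[1],ty[0])
    t=0 if yaw is None else -((yaw-a+np.pi/2)%np.pi-np.pi/2)
    print("dp",d.round(1),"twist z",round(t,4),"| tcp",st["ee_pos"].round(4),"ty",round(a,4),"q6",st["joint_positions"][5].round(3),"t",round(st["time"],2),"F",st["force"].round(1),"op",round(float(st["opening"]),3))
def snap(n,f=None,crop=None,k=1):
    s=eyes.snapshot(n)
    if f:
        im=s["pixels"][:,:,::-1]
        if crop: im=im[crop[1]:crop[3],crop[0]:crop[2]]
        cv2.imwrite("pics/"+f,cv2.resize(im,None,fx=k,fy=k,interpolation=cv2.INTER_CUBIC))
    return s
E
python3 - <<'E'
from h import *
D=pickle.load(open("d0.pkl","rb"))
t=D["top"];s=D["scene"]
def c(d,x0,y0,x1,y1,w,h):return cv2.resize(d["pixels"][y0:y1,x0:x1,::-1],(w,h),interpolation=cv2.INTER_CUBIC)
a=c(t,80,210,200,300,400,300);b=c(t,330,190,410,280,267,300)
e=c(s,320,110,420,200,333,300);g=c(s,145,205,215,290,247,300)
r1=np.hstack([a,b]);r2=np.hstack([e,g]);W=max(r1.shape[1],r2.shape[1])
P=lambda r:np.pad(r,((0,0),(0,W-r.shape[1]),(0,0)))
cv2.imwrite("pics/c1.png",np.vstack([P(r1),P(r2)]))
hsv=cv2.cvtColor(t["pixels"],cv2.COLOR_RGB2HSV)
for nm,(u,v) in dict(p1=(184,184),p2=(282,178),p3=(314,183)).items():print(nm,ray(t,u,v,.016).round(3),hsv[v,u])
m=(hsv[:,:,1]>120).astype(np.uint8)
m[:150]=0;m[300:]=0
m=cv2.morphologyEx(m,cv2.MORPH_OPEN,np.ones((2,2)))
for q in cv2.findContours(m,cv2.RETR_EXTERNAL,cv2.CHAIN_APPROX_NONE)[0]:
    if cv2.contourArea(q)<30:continue
    r=cv2.minAreaRect(q);print(cv2.contourArea(q),r,ray(t,*r[0],.01).round(3),[ray(t,*x,.003)[:2].round(3).tolist() for x in cv2.boxPoints(r)])
E
```

```text
p1 [0.646 0.24  0.016] [ 16  96 136]
p2 [ 0.673 -0.058  0.016] [ 17  94 141]
p3 [ 0.66  -0.156  0.016] [ 16  93 146]
65.5 ((132.0, 253.0), (4.0, 22.0), 90.0) [0.433 0.379 0.01 ] [[0.439, 0.415], [0.44, 0.35], [0.429, 0.349], [0.427, 0.414]]
797.5 ((369.4248352050781, 235.60447692871094), (33.22881317138672, 58.641178131103516), 2.045408248901367) [ 0.504 -0.324  0.01 ] [[0.418, -0.271], [0.596, -0.279], [0.595, -0.381], [0.417, -0.37]]
50.5 ((435.5, 199.5), (7.0, 9.0), 90.0) [ 0.62  -0.527  0.01 ] [[0.633, -0.517], [0.633, -0.544], [0.611, -0.543], [0.611, -0.516]]
```

View pics/c1.png

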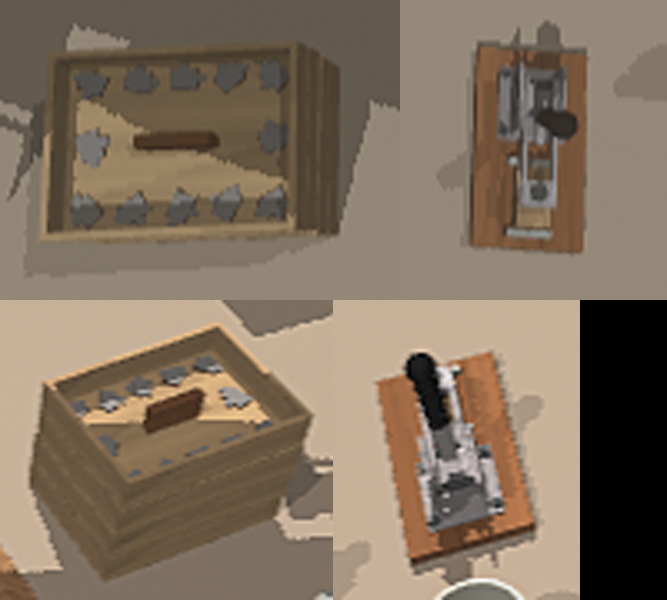

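```bash
python3 - <<'E'
from h import *
D=pickle.load(open("d0.pkl","rb"))
t=D["top"];s=D["scene"]
for z in(.101,.135):print(z,ray(t,132.3,252.5,z).round(3),ray(s,372.5,143,z).round(3))
for u,v in((50,57),(297,42),(298,235),(42,240)):print("rim",ray(t,80+u/3.333,210+v/3.333,.136).round(3),ray(t,80+u/3.333,210+v/3.333,.102).round(3))
p=ray(t,132.3,252.5,.135);tool([p[0],p[1],.30],np.pi*0)
E
```

```text
0.101 [0.427 0.346 0.101] [0.408 0.356 0.101]
0.135 [0.425 0.333 0.135] [0.438 0.332 0.135]
rim [0.49  0.439 0.136] [0.494 0.455 0.102]
rim [0.507 0.242 0.136] [0.512 0.252 0.102]
rim [0.355 0.229 0.136] [0.355 0.238 0.102]
rim [0.346 0.428 0.136] [0.346 0.444 0.102]
dp [-268.6 -181.3  -86.2] twist z 1.186 | tcp [0.2438 0.6019 0.2135] ty 1.186 q6 -0.083 t 0.1 F [ 0.5 -0.1  0.2] op 0.999
```

Call:
{"api": "apply_moves", "payload": {"rows": [{"dp": [0,0,-45],"twist": [0,0,0.1],"hand": 60},{"dp": [-30,-20,-86],"twist": [0,0,0.25],"hand": 60},{"dp": [-67,-45,-86],"twist": [0,0,0.4],"hand": 60},{"dp": [-105,-70,-86],"twist": [0,0,0.54],"hand": 60},{"dp": [-140,-95,-86],"twist": [0,0,0.68],"hand": 60},{"dp": [-180,-120,-86],"twist": [0,0,0.82],"hand": 60},{"dp": [-220,-148,-86],"twist": [0,0,0.97],"hand": 60},{"dp": [-255,-172,-86],"twist": [0,0,1.12],"hand": 60},{"dp": [-268,-181,-86],"twist": [0,0,1.12],"hand": 60},{"dp": [-268,-181,-86],"twist": [0,0,1.12],"hand": 60}]}}

```text
time: 1.1
ee_pos: [0.4252, 0.3327, 0.3003]
orientation: [0.684, 0.73, -0.0, -0.0]
force: [-0.2, 0.2, -0.3]
opening: 0.601
grip_force: 0.0
```

```bash
python3 - <<'E'
from h import *
s=snap("wrist","w1.png");print(s["K"],s["extrinsics"].round(4));pickle.dump(s,open("w1.pkl","wb"));tool([.4245,.3345,.30],.065)
E
```

```text
[[301.00663557   0.         276.01276211]
 [  0.         301.00663557 208.24084182]
 [  0.           0.           1.        ]] [[ 9.978e-01  6.560e-02  7.000e-04 -4.473e-01]
 [ 6.330e-02 -9.658e-01  2.515e-01  2.442e-01]
 [ 1.720e-02 -2.509e-01 -9.679e-01  5.491e-01]
 [ 0.000e+00  0.000e+00  0.000e+00  1.000e+00]]
dp [0.6 0.1 0.3] twist z 0.0011 | tcp [0.4245 0.3339 0.3003] ty 0.0661 q6 0.5 t 1.15 F [-0.3  0.5 -0.1] op 0.601
```

View pics/w1.png

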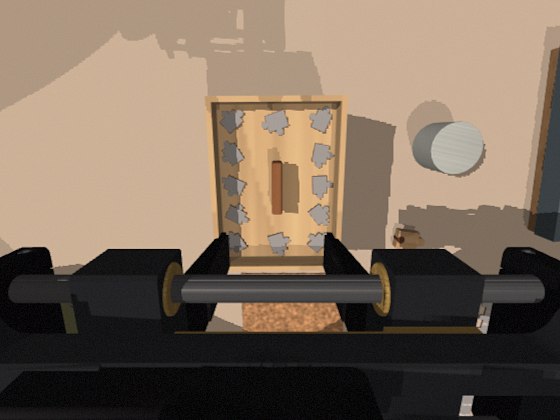

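```bash
python3 - <<'E'
from h import *
s=pickle.load(open("w1.pkl","rb"));h=cv2.cvtColor(s["pixels"],cv2.COLOR_RGB2HSV)
print(h[188,277],h[180,277],h[190,290],h[190,260])
p=s["pixels"].astype(int);m=((p.sum(2)<300)&(h[:,:,1]>110)).astype(np.uint8);m[:150]=0;m[225:]=0;m[:,:262]=0;m[:,310:]=0
m=max(cv2.findContours(m,0,1)[0],key=cv2.contourArea);r=cv2.minAreaRect(m);print(r)
print([ray(s,*x,.135).round(4) for x in cv2.boxPoints(r)],ray(s,*r[0],.135))
R=[ray(s,*x,.136) for x in((207,97),(348,96),(345,264),(214,265))];print(np.round(R,4),np.mean(R,0))
a=R[1]-R[0];b=R[2]-R[3];print(np.arctan2(a[1],a[0]),np.arctan2(b[1],b[0]))
E
```

```text
[ 12 154 152] [ 11 157 153] [ 16 109 147] [ 15 110 220]
((277.0, 186.5), (53.0, 10.0), 90.0)
[array([0.4193, 0.3707, 0.135 ]), array([0.4304, 0.3714, 0.135 ]), array([0.4346, 0.3108, 0.135 ]), array([0.4231, 0.31  , 0.135 ])] [0.42681445 0.34139541 0.135     ]
[[0.3473 0.4316 0.136 ]
 [0.4946 0.4423 0.136 ]
 [0.5149 0.2524 0.136 ]
 [0.3573 0.2407 0.136 ]] [0.42854061 0.34175266 0.136     ]
0.07238474656730781 0.07357804927512465
```

Call:
{"api": "apply_moves", "payload": {"rows": [{"dp": [4,2,40],"twist": [0,0,-0.004],"hand": 50},{"dp": [7.4,3.5,85],"twist": [0,0,-0.004],"hand": 50},{"dp": [7.4,3.5,130],"twist": [0,0,-0.004],"hand": 50},{"dp": [7.4,3.5,165],"twist": [0,0,-0.004],"hand": 50},{"dp": [7.4,3.5,185],"twist": [0,0,-0.004],"hand": 50},{"dp": [7.4,3.5,190],"twist": [0,0,-0.004],"hand": 50},{"dp": [7.4,3.5,190],"twist": [0,0,-0.004],"hand": 0},{"dp": [7.4,3.5,190],"twist": [0,0,-0.004],"hand": 0},{"dp": [7.4,3.5,190],"twist": [0,0,-0.004],"hand": 0},{"dp": [7.4,3.5,190],"twist": [0,0,-0.004],"hand": 0},{"dp": [7.4,3.5,190],"twist": [0,0,-0.004],"hand": 0}], "newtons": 35}}

```text
time: 2.25
ee_pos: [0.4272, 0.342, 0.1117]
orientation: [0.682, 0.731, -0.0, -0.001]
force: [-4.5, -0.4, 3.5]
opening: 0.135
grip_force: 2.2
```

Call:
{"api": "apply_moves", "payload": {"rows": [{"dp": [0,0,0],"twist": [0,0,0],"hand": 0},{"dp": [0,0,0],"twist": [0,0,0],"hand": 0},{"dp": [0,0,-15],"twist": [0,0,0],"hand": 0},{"dp": [0,0,-40],"twist": [0,0,0],"hand": 0},{"dp": [5,-15,-45],"twist": [0,0,0],"hand": 0},{"dp": [16,-45,-45],"twist": [0,0,0],"hand": 0},{"dp": [28,-80,-45],"twist": [0,0,0],"hand": 0},{"dp": [42,-115,-45],"twist": [0,0,0],"hand": 0},{"dp": [55,-150,-45],"twist": [0,0,0],"hand": 0},{"dp": [66,-182,-45],"twist": [0,0,0],"hand": 0},{"dp": [72,-198,-45],"twist": [0,0,0],"hand": 0},{"dp": [72,-198,-40],"twist": [0,0,0],"hand": 0}]}}

```text
time: 3.45
ee_pos: [0.2225, 0.4, 0.1505]
orientation: [0.681, 0.733, 0.0, -0.0]
force: [0.6, -0.4, -3.0]
opening: 0.122
grip_force: 35.0
```

```bash
python3 - <<'E'
from h import *
tool([.225,.40,.0095])
s=snap("scene","s2.png",(240,60,520,270),2.5)
E
```

```text
dp [ -0.3   2.5 141. ] twist z 0 | tcp [0.2225 0.4    0.1505] ty 0.0735 q6 0.872 t 3.45 F [ 0.6 -0.4 -3. ] op 0.122
```

View pics/s2.png

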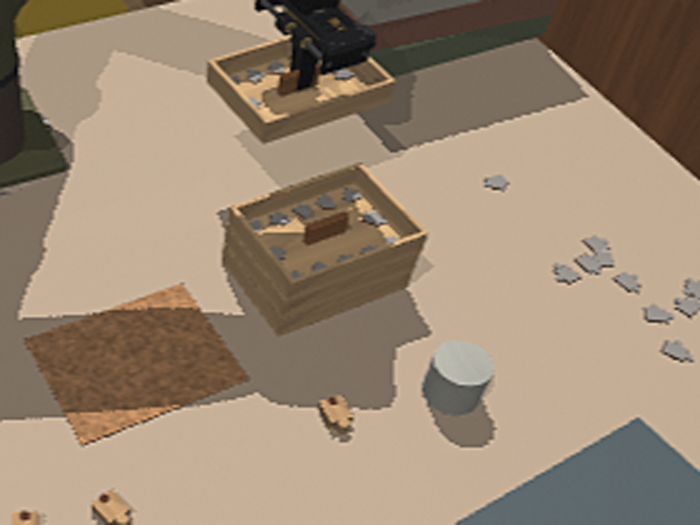

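Call:
{"api": "apply_moves", "payload": {"rows": [{"dp": [0,2,30],"twist": [0,0,0],"hand": 0},{"dp": [0,2,70],"twist": [0,0,0],"hand": 0},{"dp": [0,2,110],"twist": [0,0,0],"hand": 0},{"dp": [0,2,130],"twist": [0,0,0],"hand": 0},{"dp": [0,2,138],"twist": [0,0,0],"hand": 0},{"dp": [0,2,141],"twist": [0,0,0],"hand": 0},{"dp": [0,2,142],"twist": [0,0,0],"hand": 0},{"dp": [0,2,142],"twist": [0,0,0],"hand": 0}]}}

```text
time: 4.3
ee_pos: [0.2277, 0.4001, 0.0096]
orientation: [0.682, 0.731, 0.0, 0.0]
force: [-1.3, -1.5, 0.3]
opening: 0.128
grip_force: 35.0
```

```bash
python3 - <<'E'
from h import *
tool([.4275,.3415,.20],.07)
E
```

```text
dp [ -72.2  195.4 -190.3] twist z -0.0005 | tcp [0.2277 0.4001 0.0096] ty 0.0695 q6 0.868 t 4.3 F [-1.3 -1.5  0.3] op 0.128
```

Call:
{"api": "apply_moves", "payload": {"rows": [{"dp": [0,0,0],"twist": [0,0,0],"hand": 50},{"dp": [0,0,0],"twist": [0,0,0],"hand": 50},{"dp": [0,0,0],"twist": [0,0,0],"hand": 50},{"dp": [0,0,0],"twist": [0,0,0],"hand": 50},{"dp": [0,0,-40],"twist": [0,0,0],"hand": 50},{"dp": [0,0,-90],"twist": [0,0,0],"hand": 50},{"dp": [0,0,-140],"twist": [0,0,0],"hand": 50},{"dp": [-15,40,-170],"twist": [0,0,0],"hand": 50},{"dp": [-33,85,-190],"twist": [0,0,0],"hand": 50},{"dp": [-50,132,-190],"twist": [0,0,0],"hand": 50},{"dp": [-66,178,-190],"twist": [0,0,0],"hand": 50},{"dp": [-72,195,-190],"twist": [0,0,0],"hand": 50}]}}

```text
time: 5.5
ee_pos: [0.4299, 0.3404, 0.1992]
orientation: [0.683, 0.73, 0.001, 0.001]
force: [-0.5, -0.3, -0.2]
opening: 0.499
grip_force: 0.0
```

```bash
cat >> h.py <<'E'
def bar(z,win=(200,370,100,235)):
    """find brown grip bar near the wrist image's middle, top at z"""
    s=eyes.snapshot("wrist");h=cv2.cvtColor(s["pixels"],cv2.COLOR_RGB2HSV)
    m=((s["pixels"].astype(int).sum(2)<330)&(h[:,:,1]>130)&(h[:,:,0]<15)).astype(np.uint8)
    a,b,c,d=win;k=np.zeros_like(m);k[c:d,a:b]=1;m&=k
    q=max(cv2.findContours(m,0,1)[0],key=cv2.contourArea);r=cv2.minAreaRect(q);P=np.array([ray(s,*x,z) for x in cv2.boxPoints(r)])
    e=sorted([P[1]-P[0],P[2]-P[1]],key=np.linalg.norm)[-1];e=e if e[1]>0 else -e
    c=ray(s,*r[0],z);yaw=-np.arctan2(e[0],e[1]);print("bar px",np.round(r[0]),np.round(r[1]),"c",c.round(4),"len",np.linalg.norm(e).round(3),"ty",yaw.round(3));return c,yaw,s
E
python3 - <<'E'
from h import *
c,y,s=bar(.101);tool([*c[:2],.077],.07)
E
```

```text
bar px [274. 205.] [58. 11.] c [0.4286 0.344  0.101 ] len 0.055 ty 0.07
dp [  4.2  -2.2 121.8] twist z -0.0039 | tcp [0.4309 0.34   0.1988] ty 0.0661 q6 0.505 t 5.55 F [ 1.1 -1.7  0.1] op 0.498
```

Call:
{"api": "apply_moves", "payload": {"rows": [{"dp": [2,-1,45],"twist": [0,0,-0.004],"hand": 50},{"dp": [3,-2,90],"twist": [0,0,-0.004],"hand": 50},{"dp": [3,-2,115],"twist": [0,0,-0.004],"hand": 50},{"dp": [3,-2,122],"twist": [0,0,-0.004],"hand": 50},{"dp": [3,-2,122],"twist": [0,0,-0.004],"hand": 0},{"dp": [3,-2,122],"twist": [0,0,-0.004],"hand": 0},{"dp": [3,-2,122],"twist": [0,0,-0.004],"hand": 0},{"dp": [3,-2,122],"twist": [0,0,-0.004],"hand": 0},{"dp": [3,-2,122],"twist": [0,0,-0.004],"hand": 0},{"dp": [3,-2,122],"twist": [0,0,-0.004],"hand": 0},{"dp": [3,-2,122],"twist": [0,0,-0.004],"hand": 0}]}}

```text
time: 6.65
ee_pos: [0.4253, 0.345, 0.078]
orientation: [0.681, 0.733, 0.001, 0.0]
force: [0.9, -0.9, 4.2]
opening: 0.126
grip_force: 35.0
```

```bash
python3 - <<'E'
from h import *
tool([.2265,.40,.0435],.07)
E
```

```text
dp [  69.4 -194.3   34.1] twist z 0.0034 | tcp [0.4253 0.345  0.078 ] ty 0.0734 q6 0.51 t 6.65 F [ 0.9 -0.9  4.2] op 0.126
```

Call:
{"api": "apply_moves", "payload": {"rows": [{"dp": [0,0,-15],"twist": [0,0,0],"hand": 0},{"dp": [0,0,-35],"twist": [0,0,0],"hand": 0},{"dp": [5,-15,-40],"twist": [0,0,0],"hand": 0},{"dp": [16,-45,-40],"twist": [0,0,0],"hand": 0},{"dp": [28,-80,-40],"twist": [0,0,0],"hand": 0},{"dp": [42,-115,-40],"twist": [0,0,0],"hand": 0},{"dp": [55,-150,-40],"twist": [0,0,0],"hand": 0},{"dp": [65,-180,-40],"twist": [0,0,0],"hand": 0},{"dp": [69,-194,-40],"twist": [0,0,0],"hand": 0},{"dp": [69,-194,-20],"twist": [0,0,0],"hand": 0},{"dp": [69,-194,10],"twist": [0,0,0],"hand": 0},{"dp": [69,-194,25],"twist": [0,0,0],"hand": 0}]}}

```text
time: 7.85
ee_pos: [0.224, 0.3972, 0.049]
orientation: [0.68, 0.733, -0.002, 0.0]
force: [-0.9, -1.3, -3.3]
opening: 0.119
grip_force: 35.0
```

```bash
python3 - <<'E'
from h import *
tool([.2265,.40,.0425],.07)
E
```

```text
dp [2.6 2.8 6.5] twist z 0.0048 | tcp [0.224  0.3972 0.049 ] ty 0.0748 q6 0.865 t 7.85 F [-0.9 -1.3 -3.3] op 0.119
```

Call:
{"api": "apply_moves", "payload": {"rows": [{"dp": [1,1,5],"twist": [0,0,0],"hand": 0},{"dp": [1,1,8],"twist": [0,0,0],"hand": 0},{"dp": [1,1,9],"twist": [0,0,0],"hand": 0},{"dp": [1,1,9],"twist": [0,0,0],"hand": 50},{"dp": [1,1,9],"twist": [0,0,0],"hand": 50},{"dp": [1,1,9],"twist": [0,0,0],"hand": 50},{"dp": [1,1,9],"twist": [0,0,0],"hand": 50},{"dp": [1,1,-40],"twist": [0,0,0],"hand": 50},{"dp": [1,1,-90],"twist": [0,0,0],"hand": 50},{"dp": [-10,35,-120],"twist": [0,0,0],"hand": 50},{"dp": [-27,82,-120],"twist": [0,0,0],"hand": 50},{"dp": [-43,128,-120],"twist": [0,0,0],"hand": 50}]}}

```text
time: 9.05
ee_pos: [0.3587, 0.366, 0.1742]
orientation: [0.68, 0.733, 0.003, 0.0]
force: [-0.3, 0.8, 0.3]
opening: 0.501
grip_force: 0.0
```

Call:
{"api": "apply_moves", "payload": {"rows": [{"dp": [-16,45,0],"twist": [0,0,0],"hand": 50},{"dp": [-25,67,0],"twist": [0,0,0],"hand": 50},{"dp": [-25,67,0],"twist": [0,0,0],"hand": 50}]}}

```text
time: 9.35
ee_pos: [0.4279, 0.3444, 0.1717]
orientation: [0.682, 0.731, 0.0, 0.0]
force: [0.0, 1.1, 0.2]
opening: 0.502
grip_force: 0.0
```

```bash
python3 - <<'E'
from h import *
c,y,s=bar(.067,(200,370,80,235));tool([*c[:2],.0435],.07)
cv2.imwrite("pics/w3.png",s["pixels"][:,:,::-1]);pickle.dump(s,open("w3.pkl","wb"))
E
```

```text
bar px [272. 207.] [54. 11.] c [0.4257 0.3444 0.067 ] len 0.053 ty 0.073
dp [ -0.5  -0.4 127.9] twist z 0.0014 | tcp [0.4262 0.3449 0.1714] ty 0.0714 q6 0.511 t 9.4 F [-0.3 -0.3 -0.3] op 0.499
```

View pics/w3.png

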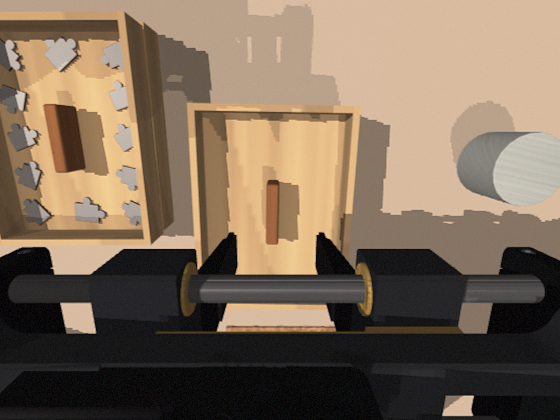

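Call:
{"api": "apply_moves", "payload": {"rows": [{"dp": [-1,0,45],"twist": [0,0,0],"hand": 50},{"dp": [-3,0,90],"twist": [0,0,0],"hand": 50},{"dp": [-3,0,120],"twist": [0,0,0],"hand": 50},{"dp": [-3,0,128],"twist": [0,0,0],"hand": 50},{"dp": [-3,0,128],"twist": [0,0,0],"hand": 0},{"dp": [-3,0,128],"twist": [0,0,0],"hand": 0},{"dp": [-3,0,128],"twist": [0,0,0],"hand": 0},{"dp": [-3,0,128],"twist": [0,0,0],"hand": 0},{"dp": [-3,0,128],"twist": [0,0,0],"hand": 0},{"dp": [-3,0,128],"twist": [0,0,0],"hand": 0},{"dp": [-3,0,128],"twist": [0,0,0],"hand": 0}]}}

```text
time: 10.5
ee_pos: [0.4258, 0.343, 0.0449]
orientation: [0.681, 0.733, 0.001, -0.0]
force: [-2.3, 0.1, 6.2]
opening: 0.126
grip_force: 34.9
```

```bash
python3 - <<'E'
from h import *
t=pickle.load(open("d0.pkl","rb"))["top"]
R=np.array([ray(t,*x,.003) for x in((204,214),(280,212),(282,272),(206,273.5))]);print(R.round(4),R.mean(0))
for a,b in((0,1),(3,2)):
    d=R[b]-R[a];print("ty",np.arctan2(d[0],-d[1]))
tool([*R.mean(0)[:2],.0115],.0)
E
```

```text
[[ 0.5572  0.1759  0.003 ]
 [ 0.5698 -0.0544  0.003 ]
 [ 0.3899 -0.0652  0.003 ]
 [ 0.3795  0.1584  0.003 ]] [0.47409384 0.05367138 0.003     ]
ty 0.05470845058868116
ty 0.04668939326531352
dp [-292.2   27.    33.2] twist z 0.0733 | tcp [0.4258 0.343  0.0449] ty 0.0733 q6 0.506 t 10.5 F [-2.3  0.1  6.2] op 0.126
```

Call:
{"api": "apply_moves", "payload": {"rows": [{"dp": [0,0,-15],"twist": [0,0,0],"hand": 0},{"dp": [0,0,-40],"twist": [0,0,0],"hand": 0},{"dp": [-20,2,-50],"twist": [0,0,0],"hand": 0},{"dp": [-55,5,-50],"twist": [0,0,0],"hand": 0},{"dp": [-95,9,-50],"twist": [0,0,0],"hand": 0},{"dp": [-140,13,-50],"twist": [0,0,0],"hand": 0},{"dp": [-185,17,-50],"twist": [0,0,0],"hand": 0},{"dp": [-230,21,-50],"twist": [0,0,0],"hand": 0},{"dp": [-270,25,-45],"twist": [0,0,0],"hand": 0},{"dp": [-292,27,-25],"twist": [0,0,0],"hand": 0},{"dp": [-292,27,5],"twist": [0,0,0],"hand": 0},{"dp": [-292,27,22],"twist": [0,0,0],"hand": 0}]}}

```text
time: 11.7
ee_pos: [0.4727, 0.0522, 0.0201]
orientation: [0.681, 0.732, -0.001, -0.001]
force: [-0.2, -0.4, -2.7]
opening: 0.124
grip_force: 35.0
```

Call:
{"api": "apply_moves", "payload": {"rows": [{"dp": [0,0,6],"twist": [0,0,0],"hand": 0},{"dp": [0,0,9],"twist": [0,0,0],"hand": 0},{"dp": [0,0,9],"twist": [0,0,0],"hand": 0},{"dp": [0,0,9],"twist": [0,0,0],"hand": 50},{"dp": [0,0,9],"twist": [0,0,0],"hand": 50},{"dp": [0,0,9],"twist": [0,0,0],"hand": 50},{"dp": [0,0,9],"twist": [0,0,0],"hand": 50},{"dp": [0,0,-40],"twist": [0,0,0],"hand": 50},{"dp": [0,0,-90],"twist": [0,0,0],"hand": 50},{"dp": [0,0,-140],"twist": [0,0,0],"hand": 50}]}}

```text
time: 12.7
ee_pos: [0.4733, 0.0534, 0.163]
orientation: [0.68, 0.733, -0.0, -0.0]
force: [1.7, 0.3, -0.6]
opening: 0.495
grip_force: 0.0
```

```bash
python3 - <<'E'
from h import *
tool([.2265,.40,.20],.07)
snap("top","t4.png",(60,130,420,310),2.2)
E
```

```text
dp [ 363.9 -220.6  -36.8] twist z 0.004 | tcp [0.4733 0.0534 0.163 ] ty 0.074 q6 -0.074 t 12.7 F [ 1.7  0.3 -0.6] op 0.495
```

View pics/t4.png

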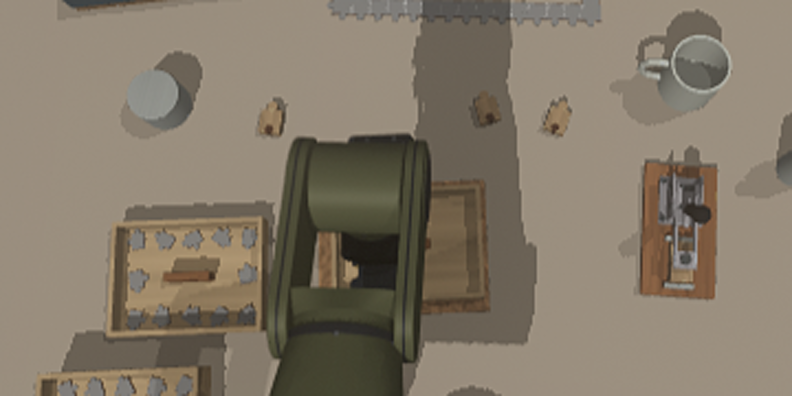

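Call:
{"api": "apply_moves", "payload": {"rows": [{"dp": [25,-15,-40],"twist": [0,0,0],"hand": 50},{"dp": [60,-36,-45],"twist": [0,0,0],"hand": 50},{"dp": [100,-61,-45],"twist": [0,0,0],"hand": 50},{"dp": [140,-85,-45],"twist": [0,0,0],"hand": 50},{"dp": [180,-109,-45],"twist": [0,0,0],"hand": 50},{"dp": [220,-133,-45],"twist": [0,0,0],"hand": 50},{"dp": [260,-158,-45],"twist": [0,0,0],"hand": 50},{"dp": [300,-182,-45],"twist": [0,0,0],"hand": 50},{"dp": [340,-206,-45],"twist": [0,0,0],"hand": 50},{"dp": [363,-220,-45],"twist": [0,0,0],"hand": 50},{"dp": [363,-220,-45],"twist": [0,0,0],"hand": 50}]}}

```text
time: 13.85
ee_pos: [0.2258, 0.401, 0.2064]
orientation: [0.679, 0.734, -0.0, -0.0]
force: [-0.5, -0.2, 0.1]
opening: 0.496
grip_force: 0.0
```

```bash
python3 - <<'E'
from h import *
c,y,s=bar(.067,(200,370,80,235));tool([*c[:2],.043],.07)
E
```

```text
bar px [277. 204.] [56. 10.] c [0.2283 0.3957 0.067 ] len 0.061 ty 0.085
dp [ -4.1   1.3 163.3] twist z 0.0074 | tcp [0.2267 0.3998 0.2063] ty 0.0774 q6 0.861 t 13.9 F [-0.4 -0.4 -0.1] op 0.502
```

Call:
{"api": "apply_moves", "payload": {"rows": [{"dp": [-2,1,50],"twist": [0,0,0],"hand": 50},{"dp": [-4,1,100],"twist": [0,0,0],"hand": 50},{"dp": [-4,1,140],"twist": [0,0,0],"hand": 50},{"dp": [-4,1,160],"twist": [0,0,0],"hand": 50},{"dp": [-4,1,163],"twist": [0,0,0],"hand": 50},{"dp": [-4,1,163],"twist": [0,0,0],"hand": 0},{"dp": [-4,1,163],"twist": [0,0,0],"hand": 0},{"dp": [-4,1,163],"twist": [0,0,0],"hand": 0},{"dp": [-4,1,163],"twist": [0,0,0],"hand": 0},{"dp": [-4,1,163],"twist": [0,0,0],"hand": 0},{"dp": [-4,1,163],"twist": [0,0,0],"hand": 0},{"dp": [-4,1,163],"twist": [0,0,0],"hand": 0}]}}

```text
time: 15.1
ee_pos: [0.2288, 0.3957, 0.0446]
orientation: [0.681, 0.733, 0.0, -0.0]
force: [-2.8, -1.4, 5.6]
opening: 0.124
grip_force: 35.0
```

```bash
python3 - <<'E'
from h import *
s=eyes.snapshot("top");pickle.dump(s,open("t5.pkl","wb"))
cv2.imwrite("pics/t5.png",cv2.resize(s["pixels"][200:310,70:290,::-1],None,fx=3.6,fy=3.6,interpolation=cv2.INTER_CUBIC))
h=cv2.cvtColor(s["pixels"],cv2.COLOR_RGB2HSV);m=((h[:,:,1]>130)&(h[:,:,0]<14)).astype(np.uint8)
m[:235]=0;m[275:]=0;m[:,:115]=0;m[:,175:]=0
q=max(cv2.findContours(m,0,1)[0],key=cv2.contourArea);r=cv2.minAreaRect(q);print(r,ray(s,*r[0],.033))
tool([.427,.3425,.0435],.07)
E
```

```text
((152.0, 254.0), (0.0, 0.0), 0.0) [0.42994096 0.31286541 0.033     ]
dp [-67.7 193.8   0.9] twist z 0.0039 | tcp [0.2288 0.3957 0.0446] ty 0.0739 q6 0.854 t 15.15 F [-3.5 -1.3  5.6] op 0.123
```

View pics/t5.png

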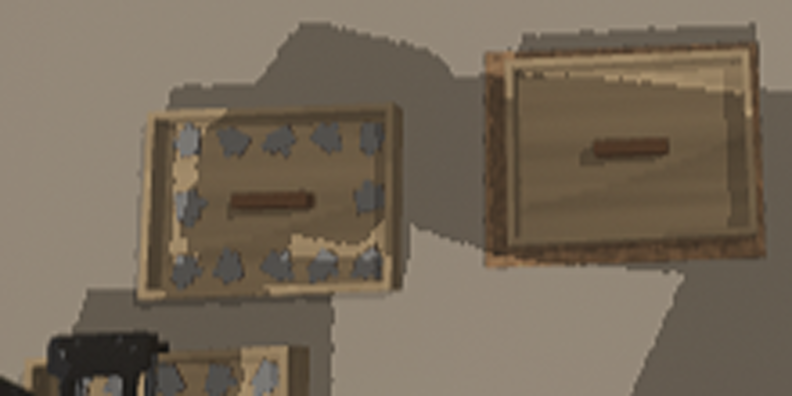

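```bash
python3 - <<'E'
from h import *
s=pickle.load(open("t5.pkl","rb"))
f=lambda u,v,z:ray(s,70+u/3.6,200+v/3.6,z)
print(f(272,200.5,.033))
R=np.array([f(*x,.034) for x in((149,114),(393,104),(394,293),(137,303))]);print(R.round(3),R.mean(0))
E
```

```text
[0.42455717 0.33102915 0.033     ]
[[0.492 0.437 0.034]
 [0.505 0.24  0.034]
 [0.354 0.227 0.034]
 [0.341 0.43  0.034]] [0.42302332 0.33343124 0.034     ]
```

Call:
{"api": "apply_moves", "payload": {"rows": [{"dp": [0,0,-15],"twist": [0,0,0],"hand": 0},{"dp": [0,0,-35],"twist": [0,0,0],"hand": 0},{"dp": [-5,15,-40],"twist": [0,0,0],"hand": 0},{"dp": [-16,45,-40],"twist": [0,0,0],"hand": 0},{"dp": [-28,80,-40],"twist": [0,0,0],"hand": 0},{"dp": [-42,118,-40],"twist": [0,0,0],"hand": 0},{"dp": [-54,155,-40],"twist": [0,0,0],"hand": 0},{"dp": [-65,183,-40],"twist": [0,0,0],"hand": 0},{"dp": [-68,194,-40],"twist": [0,0,0],"hand": 0},{"dp": [-68,194,-25],"twist": [0,0,0],"hand": 0},{"dp": [-68,194,-10],"twist": [0,0,0],"hand": 0},{"dp": [-68,194,-10],"twist": [0,0,0],"hand": 0}]}}

```text
time: 16.35
ee_pos: [0.4234, 0.3403, 0.0491]
orientation: [0.68, 0.733, -0.004, -0.001]
force: [-1.1, 0.5, -3.4]
opening: 0.122
grip_force: 35.0
```

```bash
python3 - <<'E'
from h import *
tool([.427,.3415,.0435],.07)
E
```

```text
dp [1.  3.8 5.6] twist z 0.0054 | tcp [0.4234 0.3403 0.0491] ty 0.0754 q6 0.503 t 16.35 F [-1.1  0.5 -3.4] op 0.122
```

Call:
{"api": "apply_moves", "payload": {"rows": [{"dp": [1,3,4],"twist": [0,0,0],"hand": 0},{"dp": [1,3,8],"twist": [0,0,0],"hand": 0},{"dp": [1,3,10],"twist": [0,0,0],"hand": 0},{"dp": [1,3,10],"twist": [0,0,0],"hand": 0}]}}

```text
time: 16.75
ee_pos: [0.4304, 0.3435, 0.0446]
orientation: [0.68, 0.733, 0.0, -0.0]
force: [-2.4, -0.2, 1.8]
opening: 0.126
grip_force: 35.0
```

Call:
{"api": "apply_moves", "payload": {"rows": [{"dp": [0,0,0],"twist": [0,0,0],"hand": 50},{"dp": [0,0,0],"twist": [0,0,0],"hand": 50},{"dp": [0,0,0],"twist": [0,0,0],"hand": 50},{"dp": [0,0,0],"twist": [0,0,0],"hand": 50},{"dp": [0,0,-45],"twist": [0,0,0],"hand": 50},{"dp": [0,0,-90],"twist": [0,0,0],"hand": 50},{"dp": [15,-40,-110],"twist": [0,0,0],"hand": 50},{"dp": [32,-87,-110],"twist": [0,0,0],"hand": 50},{"dp": [48,-134,-110],"twist": [0,0,0],"hand": 50},{"dp": [62,-178,-110],"twist": [0,0,0],"hand": 50},{"dp": [67,-194,-110],"twist": [0,0,0],"hand": 50},{"dp": [67,-194,-110],"twist": [0,0,0],"hand": 50}]}}

```text
time: 17.95
ee_pos: [0.2301, 0.3958, 0.1537]
orientation: [0.679, 0.734, 0.0, -0.0]
force: [0.3, 0.2, 0.7]
opening: 0.498
grip_force: 0.0
```

```bash
python3 - <<'E'
from h import *
c,y,s=bar(.033,(200,370,80,235));tool([*c[:2],.009],.07)
s=snap("top","t6.png",(70,200,290,310),3.6)
E
```

```text
bar px [274. 200.] [11. 61.] c [0.2295 0.3995 0.033 ] len 0.062 ty 0.073
dp [  3.9  -1.8 144.8] twist z 0.0062 | tcp [0.2315 0.3956 0.1538] ty 0.0762 q6 0.848 t 18.0 F [ 0.2  0.1 -0.2] op 0.5
```

View pics/t6.png

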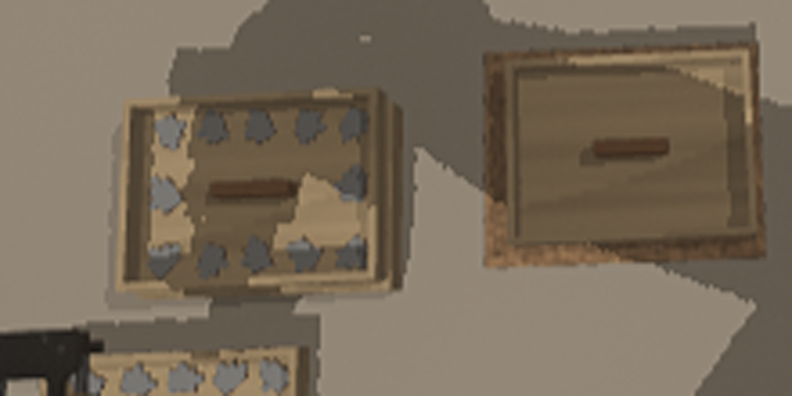

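Call:
{"api": "apply_moves", "payload": {"rows": [{"dp": [2,-1,45],"twist": [0,0,0.003],"hand": 50},{"dp": [4,-1.5,90],"twist": [0,0,0.003],"hand": 50},{"dp": [4,-1.5,125],"twist": [0,0,0.003],"hand": 50},{"dp": [4,-1.5,141],"twist": [0,0,0.003],"hand": 50},{"dp": [4,-1.5,144],"twist": [0,0,0.003],"hand": 50},{"dp": [4,-1.5,144],"twist": [0,0,0.003],"hand": 0},{"dp": [4,-1.5,144],"twist": [0,0,0.003],"hand": 0},{"dp": [4,-1.5,144],"twist": [0,0,0.003],"hand": 0},{"dp": [4,-1.5,144],"twist": [0,0,0.003],"hand": 0},{"dp": [4,-1.5,144],"twist": [0,0,0.003],"hand": 0},{"dp": [4,-1.5,144],"twist": [0,0,0.003],"hand": 0},{"dp": [4,-1.5,144],"twist": [0,0,0.003],"hand": 0}]}}

```text
time: 19.25
ee_pos: [0.2298, 0.3997, 0.0104]
orientation: [0.682, 0.732, -0.0, -0.0]
force: [-3.8, -0.7, 6.9]
opening: 0.126
grip_force: 35.0
```

```bash
python3 - <<'E'
from h import *
s=pickle.load(open("t5.pkl","rb"))
f=lambda u,v,z:ray(s,70+u/3.6,200+v/3.6,z)
print(f(253,188.5,.067),f(628,147,.036))
R=np.array([f(*x,.068) for x in((126,102),(377,90),(377,289),(116,292))]);print(R.round(3),R.mean(0))
R=np.array([f(*x,.037) for x in((502,58),(748,47),(757,234),(509,247))]);print(R.round(3),R.mean(0))
tool([.426,.3425,.0785],.07)
E
```

```text
[0.43105785 0.3355419  0.067     ] [0.47518583 0.0467849  0.036     ]
[[0.496 0.442 0.068]
 [0.511 0.245 0.068]
 [0.357 0.232 0.068]
 [0.349 0.433 0.068]] [0.42824827 0.33793294 0.068     ]
[[ 0.545  0.153  0.037]
 [ 0.56  -0.048  0.037]
 [ 0.408 -0.059  0.037]
 [ 0.393  0.138  0.037]] [0.47652239 0.04587255 0.037     ]
dp [-70.9 191.6 -68.2] twist z 0.0008 | tcp [0.2298 0.3997 0.0104] ty 0.0708 q6 0.86 t 19.25 F [-3.8 -0.7  6.9] op 0.126
```

Call:
{"api": "apply_moves", "payload": {"rows": [{"dp": [0,0,-20],"twist": [0,0,0],"hand": 0},{"dp": [0,0,-60],"twist": [0,0,0],"hand": 0},{"dp": [0,0,-98],"twist": [0,0,0],"hand": 0},{"dp": [-8,20,-105],"twist": [0,0,0],"hand": 0},{"dp": [-22,57,-105],"twist": [0,0,0],"hand": 0},{"dp": [-37,96,-105],"twist": [0,0,0],"hand": 0},{"dp": [-52,135,-105],"twist": [0,0,0],"hand": 0},{"dp": [-65,168,-105],"twist": [0,0,0],"hand": 0},{"dp": [-72,188,-105],"twist": [0,0,0],"hand": 0},{"dp": [-73,191,-95],"twist": [0,0,0],"hand": 0},{"dp": [-73,191,-80],"twist": [0,0,0],"hand": 0},{"dp": [-73,191,-77],"twist": [0,0,0],"hand": 0}]}}

```text
time: 20.45
ee_pos: [0.4228, 0.3388, 0.0827]
orientation: [0.681, 0.732, -0.003, -0.001]
force: [-0.3, -0.4, -4.3]
opening: 0.122
grip_force: 35.0
```

```bash
python3 - <<'E'
from h import *
tool([.4255,.34,.0775],.07)
E
```

```text
dp [1.1 2.8 5.2] twist z 0.0017 | tcp [0.4228 0.3388 0.0827] ty 0.0717 q6 0.505 t 20.45 F [-0.3 -0.4 -4.3] op 0.122
```

Call:
{"api": "apply_moves", "payload": {"rows": [{"dp": [1,1,4],"twist": [0,0,0],"hand": 0},{"dp": [1,1,8],"twist": [0,0,0],"hand": 0},{"dp": [1,1,10],"twist": [0,0,0],"hand": 0},{"dp": [1,1,10],"twist": [0,0,0],"hand": 0},{"dp": [1,1,10],"twist": [0,0,0],"hand": 50},{"dp": [1,1,10],"twist": [0,0,0],"hand": 50},{"dp": [1,1,10],"twist": [0,0,0],"hand": 50},{"dp": [1,1,10],"twist": [0,0,0],"hand": 50},{"dp": [1,1,-40],"twist": [0,0,0],"hand": 50},{"dp": [1,1,-90],"twist": [0,0,0],"hand": 50},{"dp": [1,1,-140],"twist": [0,0,0],"hand": 50},{"dp": [1,1,-190],"twist": [0,0,0],"hand": 50}]}}

```text
time: 21.65
ee_pos: [0.4266, 0.3409, 0.2786]
orientation: [0.682, 0.732, 0.0, 0.0]
force: [0.7, 1.5, 0.3]
opening: 0.499
grip_force: 0.0
```

```bash
python3 - <<'E'
from h import *
tool([.44,-.31,.30],np.pi/2-.05)
s=eyes.snapshot("top");pickle.dump(s,open("t7.pkl","wb"))
h=cv2.cvtColor(s["pixels"],cv2.COLOR_RGB2HSV);
for nm,(u,v) in dict(p1=(184,184),p2=(282,178),p3=(314,183)).items():
    w=h[v-12:v+13,u-12:u+13];m=((w[:,:,1]>85)).astype(np.uint8);M=cv2.moments(m,True);c=(u-12+M["m10"]/M["m00"],v-12+M["m01"]/M["m00"])
    print(nm,M["m00"],np.round(c,1),ray(s,*c,.012).round(4))
E
```

```text
dp [-650.2  -32.7  -21.5] twist z -1.4499 | tcp [0.4266 0.3409 0.2786] ty 0.0709 q6 0.505 t 21.65 F [0.7 1.5 0.3] op 0.499
p1 130.0 [183.1 184.3] [0.646  0.2442 0.012 ]
p2 119.0 [281.  179.1] [ 0.671  -0.0548  0.012 ]
p3 114.0 [313.2 183.9] [ 0.6585 -0.1536  0.012 ]
```

Call:
{"api": "apply_moves", "payload": {"rows": [{"dp": [-30,-2,-20],"twist": [0,0,0.14],"hand": 30},{"dp": [-75,-4,-21],"twist": [0,0,0.28],"hand": 0},{"dp": [-122,-6,-21],"twist": [0,0,0.42],"hand": 0},{"dp": [-170,-8,-21],"twist": [0,0,0.56],"hand": 0},{"dp": [-218,-11,-21],"twist": [0,0,0.7],"hand": 0},{"dp": [-266,-13,-21],"twist": [0,0,0.84],"hand": 0},{"dp": [-314,-16,-21],"twist": [0,0,0.98],"hand": 0},{"dp": [-362,-18,-21],"twist": [0,0,1.12],"hand": 0},{"dp": [-410,-20,-21],"twist": [0,0,1.26],"hand": 0},{"dp": [-458,-23,-21],"twist": [0,0,1.4],"hand": 0},{"dp": [-506,-25,-21],"twist": [0,0,1.54],"hand": 0},{"dp": [-554,-28,-21],"twist": [0,0,1.68],"hand": 0}]}}

```text
time: 22.9
ee_pos: [0.4379, -0.2156, 0.2976]
orientation: [1.0, -0.022, 0.0, 0.0]
force: [0.8, 0.3, 0.6]
opening: 0.006
grip_force: 0.0
```

```bash
python3 - <<'E'
from h import *
tool([.40,-.32,.30],np.pi/2-.05)
E
```

```text
dp [-33.2 105.9  -2.4] twist z 0.0055 | tcp [ 0.4379 -0.2156  0.2976] ty -1.6153 q6 1.047 t 22.9 F [0.8 0.3 0.6] op 0.006
```

Call:
{"api": "apply_moves", "payload": {"rows": [{"dp": [-5,45,0],"twist": [0,0,0.005],"hand": 0},{"dp": [-10,90,0],"twist": [0,0,0.005],"hand": 0},{"dp": [-13,106,0],"twist": [0,0,0.005],"hand": 0},{"dp": [-13,106,0],"twist": [0,0,0.005],"hand": 0}]}}

```text
time: 23.3
ee_pos: [0.4205, -0.3205, 0.297]
orientation: [1.0, -0.023, -0.0, -0.0]
force: [-0.1, -0.4, 0.6]
opening: 0.003
grip_force: 0.0
```

```bash
python3 - <<'E'
from h import *
s=snap("wrist","w8.png",(130,40,430,290),2.4);pickle.dump(s,open("w8.pkl","wb"));tool([.42,-.32,.30],np.pi/2-.05)
E
```

```text
dp [-0.9  1.  -2.9] twist z 0.0052 | tcp [ 0.4209 -0.3191  0.2971] ty -1.6156 q6 0.865 t 23.35 F [-0.5  0.1 -0.3] op 0.004
```

View pics/w8.png

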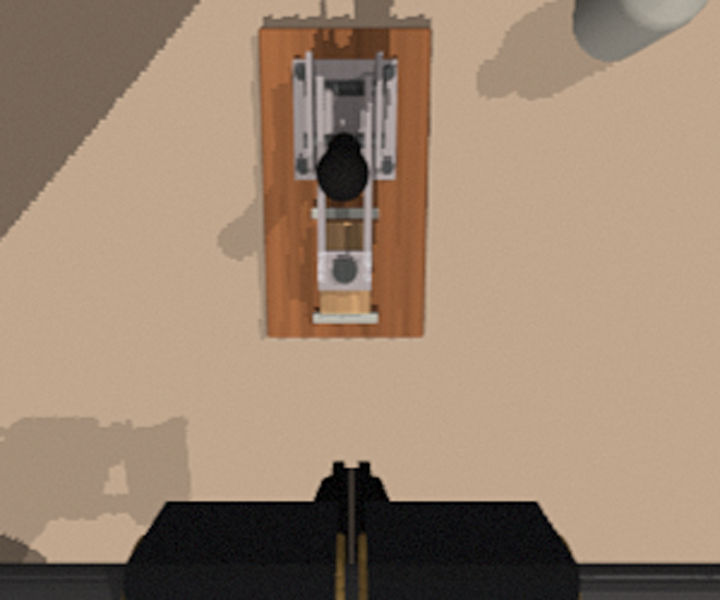

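```bash
python3 - <<'E'
from h import *
s=pickle.load(open("w8.pkl","rb"));f=lambda u,v,z:ray(s,130+u/2.4,40+v/2.4,z)
R=np.array([f(*x,.012) for x in((260,28),(431,28),(424,337),(267,337))]);print(R.round(4))
a=(R[0]+R[1]-R[2]-R[3]);y=np.arctan2(a[1],a[0]);C=R.mean(0);o=C-.045*np.array([np.cos(y),np.sin(y),0]);print("yaw",y,"seat",o)
print("stops",f(345,212,.018),f(345,319,.018),"knob",f(342,172,.130))
fx=lambda d:o[:2]+d*np.array([np.cos(y),np.sin(y)])
print("knob pred",fx(.048));tool([*fx(.010),.11],y-np.pi/2);tool([*fx(.085),.11])
E
```

```text
[[ 0.5985 -0.2764  0.012 ]
 [ 0.594  -0.3744  0.012 ]
 [ 0.4155 -0.3668  0.012 ]
 [ 0.42   -0.2671  0.012 ]]
yaw -0.04727304791014749 seat [ 0.46206895 -0.31907012  0.012     ]
stops [ 0.49441918 -0.32035524  0.018     ] [ 0.43003776 -0.31729833  0.018     ] knob [ 0.51100867 -0.32077716  0.13      ]
knob pred [ 0.51001533 -0.32133838]
dp [ 51.2  -1.6 187.1] twist z 0.0024 | tcp [ 0.4209 -0.3191  0.2971] ty -1.6156 q6 0.865 t 23.35 F [-0.5  0.1 -0.3] op 0.004
dp [126.2  -1.4 187.1] twist z 0 | tcp [ 0.4209 -0.3191  0.2971] ty -1.6156 q6 0.865 t 23.35 F [-0.5  0.1 -0.3] op 0.004
```

Call:
{"api": "apply_moves", "payload": {"rows": [{"dp": [20,-1.5,45],"twist": [0,0,0],"hand": 0},{"dp": [40,-1.5,90],"twist": [0,0,0],"hand": 0},{"dp": [45,-1.5,135],"twist": [0,0,0],"hand": 0},{"dp": [45,-1.5,175],"twist": [0,0,0],"hand": 0},{"dp": [45,-1.5,188],"twist": [0,0,0],"hand": 0},{"dp": [60,-1.5,188],"twist": [0,0,0],"hand": 0},{"dp": [75,-1.5,188],"twist": [0,0,0],"hand": 0},{"dp": [90,-1.5,187],"twist": [0,0,0],"hand": 0},{"dp": [105,-1.5,185],"twist": [0,0,0],"hand": 0}]}}

```text
time: 24.25
ee_pos: [0.5297, -0.3229, 0.1166]
orientation: [1.0, -0.021, 0.003, 0.002]
force: [-0.6, 0.0, -0.4]
opening: 0.004
grip_force: 0.2
```

Call:
{"api": "apply_moves", "payload": {"rows": [{"dp": [12,0,0],"twist": [0,0,0],"hand": 0},{"dp": [24,0,0],"twist": [0,0,0],"hand": 0},{"dp": [34,0,-4],"twist": [0,0,0],"hand": 0},{"dp": [44,0,-20],"twist": [0,0,0],"hand": 0},{"dp": [48,0,-60],"twist": [0,0,0],"hand": 0},{"dp": [48,0,-110],"twist": [0,0,0],"hand": 0},{"dp": [10,0,-160],"twist": [0,0,0],"hand": 0},{"dp": [-40,0,-180],"twist": [0,0,0],"hand": 0},{"dp": [-85,0,-185],"twist": [0,0,0],"hand": 50},{"dp": [-105,0,-185],"twist": [0,0,0],"hand": 50},{"dp": [-105,0,-185],"twist": [0,0,0],"hand": 50}]}}

```text
time: 25.35
ee_pos: [0.4195, -0.3178, 0.3001]
orientation: [1.0, -0.023, 0.001, 0.001]
force: [1.0, 0.0, 0.3]
opening: 0.201
grip_force: 0.0
```

```bash
python3 - <<'E'
from h import *
s=snap("wrist","w9.png",(130,40,430,290),2);pickle.dump(s,open("w9.pkl","wb"));tool([.462,-.319,.022],np.pi/2-.047)
E
```

```text
dp [ 40.5  -1.2 277.4] twist z 0.0019 | tcp [ 0.4208 -0.3178  0.2993] ty -1.6159 q6 0.867 t 25.4 F [-0.5 -0.4  0.1] op 0.24
```

View pics/w9.png

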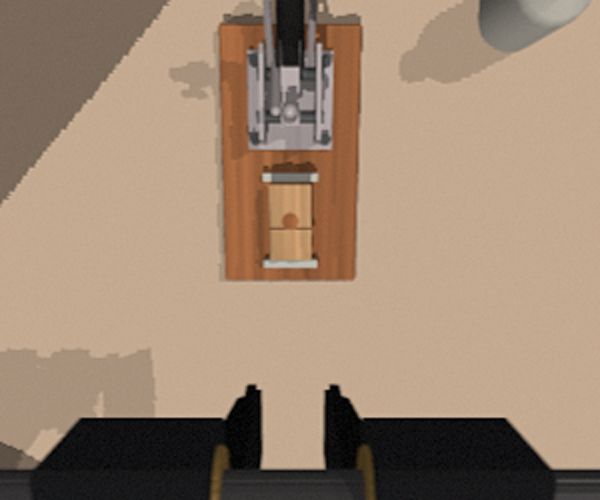

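Call:
{"api": "apply_moves", "payload": {"rows": [{"dp": [20,-1,48],"twist": [0,0,0],"hand": 55},{"dp": [40,-1,92],"twist": [0,0,0],"hand": 55},{"dp": [41,-1,140],"twist": [0,0,0],"hand": 55},{"dp": [41,-1,188],"twist": [0,0,0],"hand": 55},{"dp": [41,-1,235],"twist": [0,0,0],"hand": 55},{"dp": [41,-1,265],"twist": [0,0,0],"hand": 55},{"dp": [41,-1,280],"twist": [0,0,0],"hand": 55},{"dp": [41,-1,283],"twist": [0,0,0],"hand": 55},{"dp": [41,-1,283],"twist": [0,0,0],"hand": 20},{"dp": [41,-1,283],"twist": [0,0,0],"hand": 20},{"dp": [41,-1,283],"twist": [0,0,0],"hand": 20},{"dp": [41,-1,283],"twist": [0,0,0],"hand": 20}], "newtons": 20}}

```text
time: 26.6
ee_pos: [0.4631, -0.3189, 0.0161]
orientation: [1.0, -0.022, 0.001, 0.001]
force: [1.0, 0.9, 3.2]
opening: 0.318
grip_force: 20.0
```

Call:
{"api": "apply_moves", "payload": {"rows": [{"dp": [0,0,0],"twist": [0,0,0],"hand": 20},{"dp": [0,0,0],"twist": [0,0,0],"hand": 20},{"dp": [0,0,-20],"twist": [0,0,0],"hand": 20},{"dp": [0,0,-60],"twist": [0,0,0],"hand": 20},{"dp": [0,0,-100],"twist": [0,0,0],"hand": 20}]}}

```text
time: 27.1
ee_pos: [0.461, -0.3173, 0.1142]
orientation: [1.0, -0.022, -0.001, -0.001]
force: [0.3, 0.3, 0.2]
opening: 0.316
grip_force: 20.0
```

```bash
python3 - <<'E'
from h import *
tool([.51,.005,.10],np.pi/2+.07)
E
```

```text
dp [  35.  -324.1   14.8] twist z -0.1133 | tcp [ 0.461  -0.3173  0.1142] ty -1.6141 q6 0.915 t 27.1 F [0.3 0.3 0.2] op 0.316
```

Call:
{"api": "apply_moves", "payload": {"rows": [{"dp": [3,-25,-10],"twist": [0,0,-0.02],"hand": 20},{"dp": [8,-72,-10],"twist": [0,0,-0.04],"hand": 20},{"dp": [13,-120,-10],"twist": [0,0,-0.06],"hand": 20},{"dp": [18,-168,-10],"twist": [0,0,-0.08],"hand": 20},{"dp": [23,-216,-10],"twist": [0,0,-0.1],"hand": 20},{"dp": [28,-264,-10],"twist": [0,0,-0.113],"hand": 20},{"dp": [33,-305,-10],"twist": [0,0,-0.113],"hand": 20},{"dp": [35,-324,10],"twist": [0,0,-0.113],"hand": 20},{"dp": [35,-324,55],"twist": [0,0,-0.113],"hand": 20},{"dp": [35,-324,90],"twist": [0,0,-0.113],"hand": 20},{"dp": [35,-324,101],"twist": [0,0,-0.113],"hand": 20},{"dp": [35,-324,103],"twist": [0,0,-0.113],"hand": 20}]}}

```text
time: 28.3
ee_pos: [0.5095, 0.0042, 0.0101]
orientation: [0.999, 0.035, -0.002, -0.0]
force: [-0.6, 0.1, 0.7]
opening: 0.318
grip_force: 20.0
```

```bash
python3 - <<'E'
from h import *
tool([.51,.005,.011],np.pi/2+.07)
E
```

```text
dp [ 0.5 -0.8 -0.9] twist z -0.0003 | tcp [0.5095 0.0042 0.0101] ty -1.5011 q6 1.404 t 28.3 F [-0.6  0.1  0.7] op 0.318
```

Call:
{"api": "apply_moves", "payload": {"rows": [{"dp": [0,0,0],"twist": [0,0,0],"hand": 48},{"dp": [0,0,0],"twist": [0,0,0],"hand": 48},{"dp": [0,0,0],"twist": [0,0,0],"hand": 48},{"dp": [0,0,-40],"twist": [0,0,0],"hand": 48},{"dp": [0,0,-90],"twist": [0,0,0],"hand": 55},{"dp": [0,0,-140],"twist": [0,0,0],"hand": 55},{"dp": [25,25,-175],"twist": [0,0,0],"hand": 55},{"dp": [55,60,-200],"twist": [0,0,0],"hand": 55},{"dp": [85,95,-220],"twist": [0,0,0],"hand": 55},{"dp": [102,111,-240],"twist": [0,0,0],"hand": 55},{"dp": [102,111,-240],"twist": [0,0,0],"hand": 55}]}}

```text
time: 29.4
ee_pos: [0.624, -0.1024, 0.2563]
orientation: [0.999, 0.034, 0.004, 0.001]
force: [-0.5, -0.4, 0.3]
opening: 0.546
grip_force: 0.0
```

```bash
python3 - <<'E'
from h import *
s=snap("wrist","w10.png");pickle.dump(s,open("w10.pkl","wb"));tool([.60,-.1,.25])
E
```

```text
dp [-22.   -2.4   4. ] twist z 0 | tcp [ 0.6221 -0.1009  0.254 ] ty -1.5027 q6 1.257 t 29.45 F [-0.3 -0.1 -0.4] op 0.551
```

View pics/w10.png

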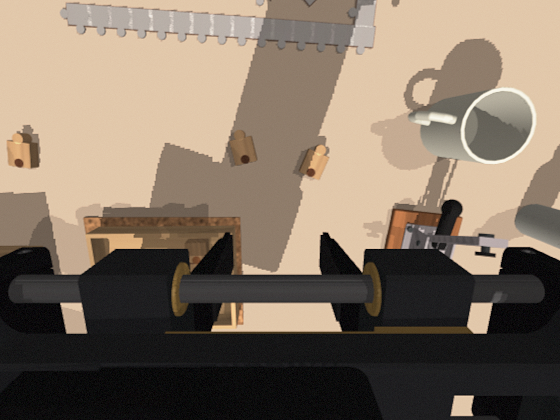

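```bash
cat >> h.py <<'E'
def piece(s,u,v,r=24,z=.014):
    """piece near pixel u,v: centre and yaw of its +x (towards the tab), world"""
    u,v=int(u),int(v);w=s["pixels"][v-r:v+r,max(u-r,0):u+r];h=cv2.cvtColor(w,cv2.COLOR_RGB2HSV).astype(int)
    m=((h[:,:,1]>105)).astype(np.uint8)
    n,L,S,C=cv2.connectedComponentsWithStats(m);i=1+np.argmax(S[1:,4]);m=(L==i).astype(np.uint8)
    m=cv2.morphologyEx(m,cv2.MORPH_CLOSE,np.ones((5,5)))
    ys,xs=np.nonzero(m);o=np.array([max(u-r,0),v-r])
    P=np.array([ray(s,*(o+p+0.),z)[:2] for p in np.c_[xs,ys]])
    # erode away the tab to get the box
    k=max(3,int(.62*np.sqrt(m.sum()/1.2)));b=cv2.morphologyEx(np.pad(m,20),cv2.MORPH_OPEN,cv2.getStructuringElement(cv2.MORPH_ELLIPSE,(k,k)))[20:-20,20:-20]
    q=cv2.findContours(b,0,1)[0][0];R=cv2.boxPoints(cv2.minAreaRect(q));W=np.array([ray(s,*(o+p),z)[:2] for p in R]);c=W.mean(0)
    x,d,vt=np.linalg.svd(P-P.mean(0),full_matrices=False);e=vt[0];t=(P-c)@e
    e=e if t.max()>-t.min() else -e;t=(P-c)@e
    print("area",m.sum(),"box c",c.round(4),"sides",np.linalg.norm(W[1]-W[0]).round(3),np.linalg.norm(W[2]-W[1]).round(3),"ext",t.min().round(3),t.max().round(3),"yaw",np.arctan2(e[1],e[0]).round(3),"rect edges",[round(float(np.arctan2(*(W[j+1]-W[j])[::-1])),3) for j in(0,1)])
    for row in m[::2]:print("".join(".#"[x] for x in row)) if 0 else None
    return m
E
python3 - <<'E'
from h import *
s=pickle.load(open("w10.pkl","rb"));h=cv2.cvtColor(s["pixels"],cv2.COLOR_RGB2HSV)
print(h[149,242],h[120,220],h[140,280],h[162,314],h[100,100])
for p in((22,151),(242,149),(314,162)):
    m=piece(s,*p)
    print("\n".join("".join(".#"[x] for x in r) for r in m))
E
```

```text
[ 14 113 147] [ 17  61 226] [ 15  64 143] [ 16 111 230] [ 16  63 225]
area 868 box c [0.6467 0.2393] sides 0.039 0.043 ext -0.024 0.025 yaw 2.827 rect edges [-1.503, 3.02]
..............................................
..............................................
..............................................
..............................................
..............................................
..............................................
.................#............................
..............##############..................
.............#################................
.............##################...............
.............##################...............
.............##################...............
.............##################...............
.............##################...............
.......########################...............
.......########################...............
.......##############################.........
.......##############################.........
........#############################.........
........###########################
[... 5544 characters left out ...]
..............
............####################................
..............##################................
.................##############.................
..................#############.................
.....................#########..................
.......................#######..................
..........................###...................
................................................
................................................
................................................
................................................
................................................
................................................
................................................
```

Call:
{"api": "apply_moves", "payload": {"rows": [{"dp": [20,-17,40],"twist": [0,0,-0.1],"hand": 55},{"dp": [40,-34,80],"twist": [0,0,-0.2],"hand": 55},{"dp": [51,-42,125],"twist": [0,0,-0.227],"hand": 55},{"dp": [51,-42,170],"twist": [0,0,-0.227],"hand": 55},{"dp": [51,-42,210],"twist": [0,0,-0.227],"hand": 55},{"dp": [51,-42,238],"twist": [0,0,-0.227],"hand": 55},{"dp": [51,-42,249],"twist": [0,0,-0.227],"hand": 55},{"dp": [51,-42,250],"twist": [0,0,-0.227],"hand": 55},{"dp": [51,-42,250],"twist": [0,0,-0.227],"hand": 20},{"dp": [51,-42,250],"twist": [0,0,-0.227],"hand": 20},{"dp": [51,-42,250],"twist": [0,0,-0.227],"hand": 20},{"dp": [51,-42,250],"twist": [0,0,-0.227],"hand": 20}]}}

```text
time: 30.65
ee_pos: [0.6688, -0.0542, 0.0022]
orientation: [0.989, 0.148, 0.0, 0.0]
force: [-0.1, 0.8, 1.7]
opening: 0.312
grip_force: 20.0
```

Call:
{"api": "apply_moves", "payload": {"rows": [{"dp": [0,0,0],"twist": [0,0,0],"hand": 20},{"dp": [0,0,0],"twist": [0,0,0],"hand": 20},{"dp": [0,0,-20],"twist": [0,0,0],"hand": 20},{"dp": [0,0,-65],"twist": [0,0,0],"hand": 20},{"dp": [0,0,-100],"twist": [0,0,0],"hand": 20}]}}

```text
time: 31.15
ee_pos: [0.6685, -0.0542, 0.1027]
orientation: [0.989, 0.148, -0.0, -0.0]
force: [0.9, 0.3, 1.0]
opening: 0.315
grip_force: 20.0
```

```bash
cat >> h.py <<'E'
def slot(a,b):
    c,s=np.cos(.07),np.sin(.07);return np.array([.475,.0525])+np.array([s,-c])*a/1e3+np.array([c,s])*b/1e3
E
python3 - <<'E'
from h import *
tool([*slot(-50,30),.011],np.pi/2+.07)
E
```

```text
dp [-113.4 -200.6   91.7] twist z 0.2267 | tcp [ 0.6685 -0.0542  0.1027] ty -1.2741 q6 1.113 t 31.15 F [0.9 0.3 1. ] op 0.315
```

Call:
{"api": "apply_moves", "payload": {"rows": [{"dp": [-15,-25,0],"twist": [0,0,0.05],"hand": 20},{"dp": [-35,-63,0],"twist": [0,0,0.1],"hand": 20},{"dp": [-58,-103,0],"twist": [0,0,0.15],"hand": 20},{"dp": [-80,-143,0],"twist": [0,0,0.2],"hand": 20},{"dp": [-102,-180,0],"twist": [0,0,0.227],"hand": 20},{"dp": [-113,-200,10],"twist": [0,0,0.227],"hand": 20},{"dp": [-113,-200,45],"twist": [0,0,0.227],"hand": 20},{"dp": [-113,-200,78],"twist": [0,0,0.227],"hand": 20},{"dp": [-113,-200,89],"twist": [0,0,0.227],"hand": 20},{"dp": [-113,-200,91],"twist": [0,0,0.227],"hand": 20},{"dp": [-113,-200,91],"twist": [0,0,0.227],"hand": 48},{"dp": [-113,-200,91],"twist": [0,0,0.227],"hand": 48}]}}

```text
time: 32.35
ee_pos: [0.5034, 0.104, 0.012]
orientation: [0.999, 0.035, 0.001, -0.0]
force: [-0.3, -0.4, 0.3]
opening: 0.43
grip_force: 0.0
```

Call:
{"api": "apply_moves", "payload": {"rows": [{"dp": [0,0,0],"twist": [0,0,0],"hand": 48},{"dp": [0,0,0],"twist": [0,0,0],"hand": 48},{"dp": [0,0,-45],"twist": [0,0,0],"hand": 48},{"dp": [0,0,-90],"twist": [0,0,0],"hand": 55},{"dp": [0,0,-140],"twist": [0,0,0],"hand": 55}]}}

```text
time: 32.85
ee_pos: [0.5012, 0.1039, 0.1516]
orientation: [0.999, 0.035, -0.001, 0.0]
force: [0.8, -0.6, -0.2]
opening: 0.541
grip_force: 0.0
```

```bash
python3 - <<'E'
from h import *
s=eyes.snapshot("top")
for p in((183,184),(313,184)):piece(s,*p,r=12)
tool([.61,-.15,.25],np.pi/2-.34)
E
```

```text
Traceback (most recent call last):
  File "h.py", line 35, in piece
    n,L,S,C=cv2.connectedComponentsWithStats(m);i=1+np.argmax(S[1:,4]);m=(L==i).astype(np.uint8)
                                                    ~~~~~~~~~^^^^^^^^^
ValueError: attempt to get argmax of an empty sequence
```

Call:
{"api": "apply_moves", "payload": {"rows": [{"dp": [12,35,-30],"twist": [0,0,0.1],"hand": 55},{"dp": [25,75,-60],"twist": [0,0,0.2],"hand": 55},{"dp": [40,118,-80],"twist": [0,0,0.3],"hand": 55},{"dp": [57,163,-98],"twist": [0,0,0.41],"hand": 55},{"dp": [73,208,-98],"twist": [0,0,0.41],"hand": 55},{"dp": [88,250,-98],"twist": [0,0,0.41],"hand": 55},{"dp": [91,261,-98],"twist": [0,0,0.41],"hand": 55},{"dp": [91,261,-98],"twist": [0,0,0.41],"hand": 55}]}}

```text
time: 33.7
ee_pos: [0.6111, -0.1514, 0.2482]
orientation: [0.985, -0.171, -0.0, -0.0]
force: [-0.1, 0.3, -1.2]
opening: 0.548
grip_force: 0.0
```

```bash
python3 - <<'E'
from h import *
s=eyes.snapshot("wrist");pickle.dump(s,open("w11.pkl","wb"));u,v=proj(s,[.658,-.153,.014]);print(u,v)
m=piece(s,u,v,28);tool([.658,-.153,.004],np.pi/2-.34)
print("\n".join("".join(".#"[x] for x in r) for r in m))
E
```

```text
265.4995218380508 150.90630710700827
area 631 box c [ 0.6554 -0.1535] sides 0.027 0.035 ext -0.016 0.028 yaw -0.344 rect edges [-1.913, 2.801]
dp [ 45.8 -12.8 244.2] twist z -0.0012 | tcp [ 0.6108 -0.15    0.2482] ty -1.912 q6 1.586 t 33.75 F [ 0.3  0.3 -0.1] op 0.55
........................................................
........................................................
........................................................
........................................................
........................................................
........................................................
........................................................
........................................................
........................................................
.............................#..........................
..........................######........................
.........................########.......................
........................#########.......................
........................##########......................
........................##########
[... 1659 characters left out ...]
................
........................................................
........................................................
........................................................
........................................................
........................................................
........................................................
........................................................
........................................................
........................................................
........................................................
........................................................
........................................................
```

Call:
{"api": "apply_moves", "payload": {"rows": [{"dp": [20,-6,45],"twist": [0,0,0],"hand": 55},{"dp": [44,-12,90],"twist": [0,0,0],"hand": 55},{"dp": [44,-12,140],"twist": [0,0,0],"hand": 55},{"dp": [44,-12,185],"twist": [0,0,0],"hand": 55},{"dp": [44,-12,220],"twist": [0,0,0],"hand": 55},{"dp": [44,-12,240],"twist": [0,0,0],"hand": 55},{"dp": [44,-12,244],"twist": [0,0,0],"hand": 55},{"dp": [44,-12,244],"twist": [0,0,0],"hand": 20},{"dp": [44,-12,244],"twist": [0,0,0],"hand": 20},{"dp": [44,-12,244],"twist": [0,0,0],"hand": 20},{"dp": [44,-12,244],"twist": [0,0,0],"hand": 20},{"dp": [44,-12,244],"twist": [0,0,0],"hand": 20}]}}

```text
time: 34.95
ee_pos: [0.658, -0.1536, 0.007]
orientation: [0.986, -0.169, 0.002, 0.0]
force: [-0.8, 0.3, 6.6]
opening: 0.31
grip_force: 20.0
```

Call:
{"api": "apply_moves", "payload": {"rows": [{"dp": [0,0,0],"twist": [0,0,0],"hand": 20},{"dp": [0,0,-20],"twist": [0,0,0],"hand": 20},{"dp": [0,0,-65],"twist": [0,0,0],"hand": 20},{"dp": [0,0,-100],"twist": [0,0,0],"hand": 20},{"dp": [0,0,-100],"twist": [0,0,0],"hand": 20}]}}

```text
time: 35.45
ee_pos: [0.6608, -0.1548, 0.1126]
orientation: [0.986, -0.169, 0.006, 0.001]
force: [0.4, -0.2, 0.6]
opening: 0.313
grip_force: 20.0
```

```bash
python3 - <<'E'
from h import *
tool([*slot(50,-38),.011],np.pi/2+.07)
E
```

```text
dp [-260.5  -72.4   98.3] twist z -0.4104 | tcp [ 0.6608 -0.1548  0.1126] ty -1.9112 q6 1.602 t 35.45 F [ 0.4 -0.2  0.6] op 0.313
```

Call:
{"api": "apply_moves", "payload": {"rows": [{"dp": [-25,-7,0],"twist": [0,0,-0.06],"hand": 20},{"dp": [-65,-18,0],"twist": [0,0,-0.13],"hand": 20},{"dp": [-110,-31,0],"twist": [0,0,-0.2],"hand": 20},{"dp": [-155,-43,0],"twist": [0,0,-0.27],"hand": 20},{"dp": [-200,-56,0],"twist": [0,0,-0.34],"hand": 20},{"dp": [-240,-67,0],"twist": [0,0,-0.4],"hand": 20},{"dp": [-260,-72,15],"twist": [0,0,-0.41],"hand": 20},{"dp": [-260,-72,55],"twist": [0,0,-0.41],"hand": 20},{"dp": [-260,-72,75],"twist": [0,0,-0.41],"hand": 20},{"dp": [-260,-72,75],"twist": [0,0,-0.41],"hand": 20}]}}

```text
time: 36.45
ee_pos: [0.4317, 0.0017, 0.026]
orientation: [0.999, 0.035, -0.004, -0.001]
force: [0.1, -0.1, -1.1]
opening: 0.312
grip_force: 20.0
```

```bash
python3 - <<'E'
from h import *
tool([*slot(50,-38),.012],np.pi/2+.07)
E
```

```text
dp [ 8.8  2.4 13.9] twist z -0.0001 | tcp [0.4317 0.0017 0.026 ] ty -1.5009 q6 1.381 t 36.45 F [ 0.1 -0.1 -1.1] op 0.312
```

Call:
{"api": "apply_moves", "payload": {"rows": [{"dp": [8,2,0],"twist": [0,0,0],"hand": 20},{"dp": [8,2,8],"twist": [0,0,0],"hand": 20},{"dp": [8,2,14],"twist": [0,0,0],"hand": 20},{"dp": [8,2,15],"twist": [0,0,0],"hand": 20}]}}

```text
time: 36.85
ee_pos: [0.4435, -0.0003, 0.0143]
orientation: [0.999, 0.035, -0.0, -0.0]
force: [-0.4, 0.0, -1.0]
opening: 0.311
grip_force: 20.0
```

Call:
{"api": "apply_moves", "payload": {"rows": [{"dp": [0,0,0],"twist": [0,0,0],"hand": 48},{"dp": [0,0,0],"twist": [0,0,0],"hand": 48},{"dp": [0,0,0],"twist": [0,0,0],"hand": 48},{"dp": [0,0,-40],"twist": [0,0,0],"hand": 48},{"dp": [0,0,-90],"twist": [0,0,0],"hand": 55},{"dp": [0,0,-140],"twist": [0,0,0],"hand": 55},{"dp": [5,-10,-180],"twist": [0,0,0],"hand": 55},{"dp": [25,-40,-220],"twist": [0,0,0],"hand": 55}]}}

```text
time: 37.65
ee_pos: [0.4644, 0.0384, 0.2348]
orientation: [0.999, 0.033, 0.002, 0.0]
force: [1.1, -0.5, -0.5]
opening: 0.55
grip_force: 0.0
```

```bash
python3 - <<'E'
from h import *
tool([.60,.235,.25],np.pi/2+.07)
s=eyes.snapshot("top");h=cv2.cvtColor(s["pixels"],cv2.COLOR_RGB2HSV);m=((h[:,:,1]>82)).astype(np.uint8);m[:150]=0;m[210:]=0;m[:,:100]=0;m[:,350:]=0
n,L,S,C=cv2.connectedComponentsWithStats(m)
for i in range(1,n):
    if S[i,4]>25:print(S[i],ray(s,*C[i],.012).round(3))
E
```

```text
dp [ 148.4 -187.1  -14.9] twist z -0.0034 | tcp [0.4644 0.0384 0.2348] ty -1.5042 q6 1.472 t 37.65 F [ 1.1 -0.5 -0.5] op 0.55
[178 176  11  16 130] [0.646 0.244 0.012]
```

Call:
{"api": "apply_moves", "payload": {"rows": [{"dp": [25,-30,-10],"twist": [0,0,0],"hand": 55},{"dp": [55,-68,-15],"twist": [0,0,0],"hand": 55},{"dp": [85,-107,-15],"twist": [0,0,0],"hand": 55},{"dp": [115,-146,-15],"twist": [0,0,0],"hand": 55},{"dp": [140,-177,-15],"twist": [0,0,0],"hand": 55},{"dp": [148,-187,-15],"twist": [0,0,0],"hand": 55},{"dp": [148,-187,-15],"twist": [0,0,0],"hand": 55}]}}

```text
time: 38.4
ee_pos: [0.5992, 0.2371, 0.2459]
orientation: [0.999, 0.036, -0.001, 0.0]
force: [0.3, 0.1, 0.2]
opening: 0.553
grip_force: 0.0
```

```bash
python3 - <<'E'
from h import *
s=eyes.snapshot("wrist");u,v=proj(s,[.648,.243,.014]);print(u,v)
m=piece(s,u,v,28);tool([.648,.243,.004],np.pi/2)
print("\n".join("".join(".#"[x] for x in r) for r in m))
E
```

```text
273.99637671841134 147.5757057938118
area 654 box c [0.6439 0.244 ] sides 0.029 0.038 ext -0.018 0.027 yaw -0.064 rect edges [-1.498, -3.062]
dp [ 50.   -3.7 242.1] twist z 0.0706 | tcp [0.5987 0.236  0.2462] ty -1.5002 q6 1.792 t 38.45 F [-0.1 -0.7 -0.2] op 0.547
........................................................
........................................................
........................................................
........................................................
........................................................
........................................................
........................................................
........................................................
........................................................
........................................................
........................................................
............................####........................
..........................#######.......................
.........................#########......................
.........................##########..
[... 1656 characters left out ...]
................
....................#################...................
.........................############...................
...................................#....................
........................................................
........................................................
........................................................
........................................................
........................................................
........................................................
........................................................
........................................................
........................................................
```

Call:
{"api": "apply_moves", "payload": {"rows": [{"dp": [20,-2,45],"twist": [0,0,0.06],"hand": 55},{"dp": [46,-4,90],"twist": [0,0,0.13],"hand": 55},{"dp": [46,-4,140],"twist": [0,0,0.13],"hand": 55},{"dp": [46,-4,185],"twist": [0,0,0.13],"hand": 55},{"dp": [46,-4,220],"twist": [0,0,0.13],"hand": 55},{"dp": [46,-4,237],"twist": [0,0,0.13],"hand": 55},{"dp": [46,-4,241],"twist": [0,0,0.13],"hand": 55},{"dp": [46,-4,241],"twist": [0,0,0.13],"hand": 20},{"dp": [46,-4,241],"twist": [0,0,0.13],"hand": 20},{"dp": [46,-4,241],"twist": [0,0,0.13],"hand": 20},{"dp": [46,-4,241],"twist": [0,0,0.13],"hand": 20},{"dp": [46,-4,241],"twist": [0,0,0.13],"hand": 20}]}}

```text
time: 39.65
ee_pos: [0.6463, 0.2438, 0.0084]
orientation: [1.0, -0.03, 0.002, -0.001]
force: [-0.6, -0.5, 5.9]
opening: 0.313
grip_force: 20.0
```

Call:
{"api": "apply_moves", "payload": {"rows": [{"dp": [0,0,0],"twist": [0,0,0],"hand": 20},{"dp": [0,0,-20],"twist": [0,0,0],"hand": 20},{"dp": [0,0,-65],"twist": [0,0,0],"hand": 20},{"dp": [0,0,-100],"twist": [0,0,0],"hand": 20},{"dp": [0,0,-100],"twist": [0,0,0],"hand": 20},{"dp": [0,0,-100],"twist": [0,0,0],"hand": 20}]}}

```text
time: 40.25
ee_pos: [0.6454, 0.2436, 0.1075]
orientation: [1.0, -0.03, 0.001, -0.0]
force: [0.1, -0.5, -0.7]
opening: 0.315
grip_force: 20.0
```

```bash
python3 - <<'E'
from h import *
tool([*slot(-50,-38),.012],np.pi/2+.07)
E
```

```text
dp [-203.1  156.4   94.8] twist z -0.13 | tcp [0.6454 0.2436 0.1075] ty -1.6308 q6 1.914 t 40.25 F [ 0.1 -0.5 -0.7] op 0.315
```

Call:
{"api": "apply_moves", "payload": {"rows": [{"dp": [-20,15,0],"twist": [0,0,-0.03],"hand": 20},{"dp": [-55,42,0],"twist": [0,0,-0.06],"hand": 20},{"dp": [-92,71,0],"twist": [0,0,-0.09],"hand": 20},{"dp": [-130,100,0],"twist": [0,0,-0.12],"hand": 20},{"dp": [-167,129,0],"twist": [0,0,-0.13],"hand": 20},{"dp": [-195,150,0],"twist": [0,0,-0.13],"hand": 20},{"dp": [-203,156,20],"twist": [0,0,-0.13],"hand": 20},{"dp": [-203,156,55],"twist": [0,0,-0.13],"hand": 20},{"dp": [-203,156,75],"twist": [0,0,-0.13],"hand": 20},{"dp": [-203,156,75],"twist": [0,0,-0.13],"hand": 20},{"dp": [-203,156,75],"twist": [0,0,-0.13],"hand": 20}]}}

```text
time: 41.35
ee_pos: [0.4315, 0.0997, 0.0297]
orientation: [0.999, 0.035, -0.001, 0.0]
force: [0.7, -0.3, 0.0]
opening: 0.314
grip_force: 20.0
```

```bash
python3 - <<'E'
from h import *
tool([*slot(-50,-38),.012],np.pi/2+.07)
E
```

```text
dp [ 2.1  0.1 17.7] twist z -0.0002 | tcp [0.4315 0.0997 0.0297] ty -1.5009 q6 1.607 t 41.35 F [ 0.7 -0.3  0. ] op 0.314
```

Call:
{"api": "apply_moves", "payload": {"rows": [{"dp": [2,0,8],"twist": [0,0,0],"hand": 20},{"dp": [2,0,16],"twist": [0,0,0],"hand": 20},{"dp": [2,0,18],"twist": [0,0,0],"hand": 20},{"dp": [2,0,18],"twist": [0,0,0],"hand": 20},{"dp": [2,0,18],"twist": [0,0,0],"hand": 48},{"dp": [2,0,18],"twist": [0,0,0],"hand": 48},{"dp": [2,0,18],"twist": [0,0,0],"hand": 48},{"dp": [2,0,-25],"twist": [0,0,0],"hand": 48},{"dp": [2,0,-75],"twist": [0,0,0],"hand": 55},{"dp": [2,0,-125],"twist": [0,0,0],"hand": 55},{"dp": [0,20,-175],"twist": [0,0,0],"hand": 55},{"dp": [-10,50,-220],"twist": [0,0,0],"hand": 55}]}}

```text
time: 42.55
ee_pos: [0.4275, 0.0542, 0.2461]
orientation: [0.999, 0.036, 0.001, -0.0]
force: [1.2, -0.9, 1.0]
opening: 0.548
grip_force: 0.0
```

Call:
{"api": "apply_moves", "payload": {"rows": [{"dp": [-25,0,-45],"twist": [0,0,0],"hand": 55},{"dp": [-40,0,-90],"twist": [0,0,0],"hand": 55},{"dp": [-40,0,-90],"twist": [0,0,0],"hand": 55}]}}

```text
time: 42.85
ee_pos: [0.3888, 0.051, 0.3416]
orientation: [0.999, 0.035, 0.007, 0.0]
force: [-0.0, 0.5, 0.5]
opening: 0.552
grip_force: 0.0
```

```bash
python3 - <<'E'
from h import *
snap("wrist","w12.png")
a=snap("scene")["pixels"];pickle.dump(a,open("s12.pkl","wb"))
E
```

```text
(no output)
```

View pics/w12.png

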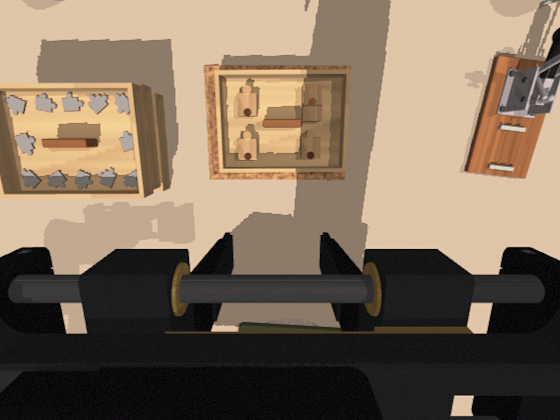

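```bash
python3 - <<'E'
from h import *
a=pickle.load(open("s12.pkl","rb"))[:,:,::-1]
cv2.imwrite("pics/s12.png",cv2.resize(a[95:295,145:425],(784,560),interpolation=cv2.INTER_CUBIC))
E
```

```text
(no output)
```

View pics/s12.png

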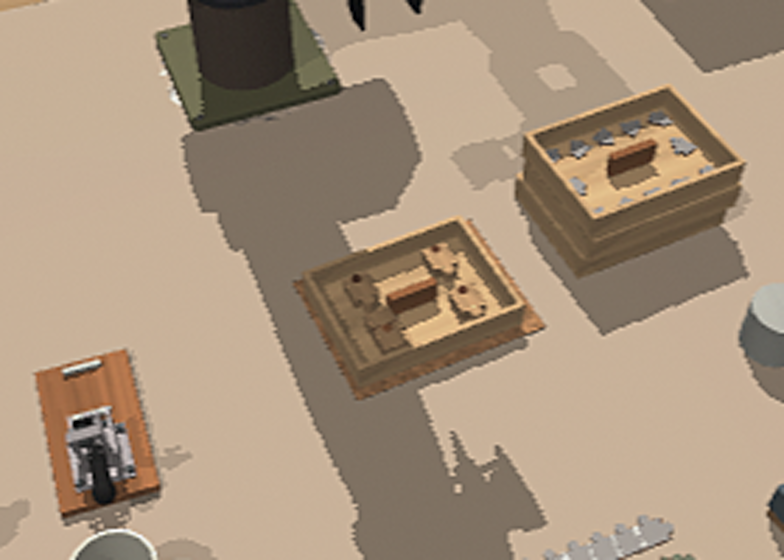

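```bash
python3 - <<'E'
from h import *
t0=pickle.load(open("t5.pkl","rb"));t=eyes.snapshot("top")
D0=pickle.load(open("d0.pkl","rb"))["top"]
for nm,s,z,w in(("orig top",D0,.135,(100,170)),("bottom",t0,.033,(120,175)),("now top",t,.101,(100,175))):
    p=s["pixels"].astype(int);h=cv2.cvtColor(s["pixels"],cv2.COLOR_RGB2HSV)
    m=((h[:,:,1]>115)&(p.sum(2)<300)).astype(np.uint8);m[:240]=0;m[268:]=0;m[:,:w[0]]=0;m[:,w[1]:]=0
    n,L,S,C=cv2.connectedComponentsWithStats(m);i=1+np.argmax(S[1:,4]);print(nm,S[i],C[i].round(1),ray(s,*C[i],z).round(4))
# bottom tray outer lower edges: profile along column/row
for nm,s in(("t5",t0),("now",t)):
    g=s["pixels"].astype(int).sum(2)
    print(nm,"col130 v275-300",g[275:300,130].tolist());print("  row270 u100-118",g[270,98:120].tolist())
E
```

```text
orig top [120 250  26   5 110] [132.3 251.9] [0.4263 0.3334 0.135 ]
bottom [134 253  23   5  88] [145.  255.4] [0.4253 0.3328 0.033 ]
now top [125 250  25   6 108] [136.4 252.5] [0.4278 0.3344 0.101 ]
t5 col130 v275-300 [232, 215, 248, 262, 261, 261, 265, 221, 205, 255, 271, 267, 267, 266, 266, 264, 266, 266, 263, 267, 266, 263, 253, 248, 213]
  row270 u100-118 [399, 402, 401, 401, 400, 400, 400, 401, 403, 344, 354, 397, 412, 187, 189, 191, 195, 236, 254, 305, 381, 338]
now col130 v275-300 [281, 279, 268, 357, 412, 374, 362, 336, 357, 368, 368, 366, 365, 404, 419, 416, 416, 419, 421, 383, 365, 366, 365, 366, 368]
  row270 u100-118 [415, 427, 207, 210, 209, 211, 232, 267, 255, 379, 376, 361, 379, 382, 346, 301, 294, 385, 382, 384, 383, 387]
```

```bash
python3 -c "
from cell import job
print(job.hand_in())"
```

```text
the job is handed in; nothing more can be done
None
```

I handed the job in, with no verdict returned: the clamp is open, the block and all three pieces lie flat in the empty tray on the mat, and both filled trays are back on the bottom tray, the lower about 7 mm off centre (limit 15 mm) and the upper about 3 mm.

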